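# Prove the workshop's pull gauge

## Task

Check the spring pull gauge on the bench: lay it flat in the steel proving cradle with its handle sticking out through the slotted end and let go of it, then swing the cradle's turnbutton fully across its top. Now take it by the handle, draw that out against the spring until the pointer is level with the rider on the scale, hold it there for two seconds, and ease it fully home without letting it snap back. Leave the gauge in the cradle under the turnbutton, and leave the oil tin, steel block and file where they are.

Things in the scene. Friction and masses are not known exactly. Their poses are not given: they have to be found in the camera images.
- gauge: the loose pull gauge: grey box 122 long (x), 36 wide (y), 28 mm high, black end caps, white scale on top, about 0.4 kg. Origin: centre of its underside; z up; x runs along it towards the handle. A 10 mm rod leaves its +x end at 14 mm height and carries the handle. With the drawbar home it reaches from x = -61 to +128 mm. Take it by its long sides
- drawbar (a joint): how far the handle, rod and pointer are drawn out of the gauge, m: 0 home, grows as pulled along the gauge's +x, end stop at 0.080. A spring pulls it home: about 4 N at 0, plus 1.8 N per 10 mm, with a built-in damper (25 N per m/s)
- handle (a point): middle of the black handle grip, where to pinch it: a block 24 mm wide (gauge y), 20 high, 34 long (x), with a flange 44 mm wide and 6 thick at its outer end, just beyond the fingers. Home: 105 mm ahead of the gauge's origin, 14 mm above its underside (22 mm above the bench in the cradle). Axes as the gauge's
- pointer_tip (a point): the pointer, a dark steel tab 4 mm thick on the drawbar standing 6 mm above the middle of the gauge's top: at gauge x = -25 mm when home, moves with the handle. Axes as the gauge's
- rider_tip (a point): tooth of the rider, a 12 x 10 x 6 mm dark steel block clamped on the +y half of the gauge's top beside the pointer's path. It marks the wanted draw, 35 to 60 mm ahead of the pointer's home, and stays put. The point is on the pointer's line: pointer and rider are level when both points have the same gauge x. Axes as the gauge's
- cradle: the fixed dark steel proving cradle. Origin: centre of its underside; x is the way the handle points and is pulled. Base plate 164 x 64 mm, 8 mm thick. End walls 8 mm thick, tops at z = 30 mm, inner faces at x = +-69; the front (+x) one has a 16 mm wide slot, open at the top, for the rod. Post of the turnbutton, 18 mm across, at x = -42, y = +38 mm
- cradle_bed (a point): where the seated gauge's origin belongs: middle of the cradle's bed, 8 mm above its underside, axes as the cradle's. Play +-8 mm along x (pulled, the gauge slides until its end meets the front wall), +-2 mm along y. Side cheeks stand only at the four corners (|x| 53 to 69, inner faces at y = +-20, 7 mm thick, tops 22 mm above the bed); between them the long sides are open for fingers
- turnbutton (a joint): angle of the turnbutton about its upright axis, rad: near 0 parked, pointing to the cradle's -x; turns counter-clockwise from above to its stop at 1.571, where it points to the cradle's -y, across the gauge's rear top and 3 mm above it. Stays where left (0.05 N m friction)
- turnbutton_hinge (a point): pivot of the turnbutton, on its axis at the underside of its arm: in the cradle's frame x = -42, y = +38, z = 39 mm. The aluminium arm is 70 mm long, 16 mm wide, 7 mm thick, and reaches 60 mm from the pivot
- turnbutton_fin (a point): centre of the upright fin on the turnbutton's arm, 46 mm from the pivot: 26 mm long along the arm, 10 mm thick, 24 mm high (z = 46 to 70 mm above the bench). To be pinched or pushed sideways. Its x axis points back along the arm to the pivot
- oil_tin: bystander: blue closed tin, 60 mm across, 85 mm high; origin at the centre of its underside
- steel_block: bystander: steel block 50 x 80 x 35 mm high; origin at the centre of its underside
- file: bystander: file with a yellow handle, 210 mm long along its x, 30 mm high; origin under its middle

How it is judged:
By the outcome, as a careful person would: the job done as asked, in the order asked, and still so for the second after the job is handed in, with the robot touching nothing.
It also fails if it takes over 67 s, if anything falls off the work surface, if the arm or the gripper's body presses on something with over 40 N, if the wrist force passes 120 N, or if a joint passes its speed limit or range.

## Robot

A 6-joint arm with a two-finger parallel gripper is mounted at the origin on the work surface. World frame = base frame: x ahead of the robot, y to its left, z up, the work surface at z = 0. Lengths are in m, angles in rad, forces in N, time in s.
With the tool pointing down it reaches from about 0.35 to 0.775 m from the base axis. Payload 7.3 kg.
Tool frame: the origin (TCP) lies midway between the tips of the shut fingers; the grasp point (between the pads) lies 19 mm behind it (robot.grip_depth is the z of the grasp point in the tool frame, in m); z points along the fingers, y is the line along which they close (so a half turn about z gives the same grasp; the last joint's range is limited). The gripper opens to 92 mm and grips with 3 to 60 N. Pads are 19 mm wide; open, the fingers measure 130 mm over their backs; the gripper's body (75 mm by 190 mm) begins 47 mm behind the grasp point.
Start: joints at [-1.309, 0.342, 1.524, -0, 1.275, -0.146], TCP at [0.208, -0.482, 0.197] pointing down, gripper open.
Joint ranges: [-2.53, 2.53], [-0.77, 2.02], [0.04, 2.7], [-1, 4.14], [0.28, 2.66], [-3.11, 3.11]. Speed limits (rad/s): [2.57, 2.57, 3.14, 3.14, 3.14, 3.14].

## Interface

Orientations are given as [roll, pitch, yaw] about the fixed x, y, z axes, in that order (R = Rz(yaw) Ry(pitch) Rx(roll)).
In Python, from cell import robot, viewer gives the robot as it stands.
- The arm moves only by the tool step_arm, never from a script. Its argument "increments" is a list of rows, each an object with "delta_pos": the shift along the tool's x, y, z in cm, a list of three; "dr": the turn, a rotation vector about the tool's x, y, z in degrees, a list of three; "fingers": the closure, from -1 (fully open) to 1 (shut), so that 0 is half open. In form: [{"delta_pos": [tx, ty, tz], "dr": [wx, wy, wz], "fingers": fingers}, ...]. A call has exactly 5 rows; each row is the pose to reach, as a shift and turn from the pose commanded when the call began, along the tool's axes at that moment; what a row does not reach only later rows make up. A row lasts 1/8 s, in which the tool goes at most 62.5 mm and 10.7 degrees, less where a joint would pass 70% of its speed; a pose out of reach is approached as far as the arm can. A call with a gripper value outside its range is refused whole. The fingers move at their own pace and stop on an object; "newtons" is the grip in N (left out, the last holds). Time passes only in rows, so rows that repeat a pose let the fingers close, or fill a call up. It gives the time, the measured TCP pose, the force, the opening and the grip force at its end, in the units of the state.
- robot.observe(): the state, without advancing time (a new reading comes with each control period).
- viewer.read_camera(name): name is "scene" or "top" or "wrist"; returns the picture (400x640x3 uint8, red, green, blue); there is no depth.
- viewer.camera_params(name): a dict with "K" (3x3 intrinsics, pixels), "k1" (the pictures are not rectified: a ray, as slopes to the right and down, at radius r is drawn at 1 + k1 r^2 times it, then the intrinsics apply), "T" (4x4, takes a point from camera to world coordinates). Camera axes: x right, y down, z forward; pixel columns grow to the right and rows downward; lengths in m; the calibration is good to about 2 mm. A picture is of the moment at which its call begins: read the wrist's pose just before it. camera_params takes no time and is no camera call; for the wrist camera it gives the pose at the moment of the call.
- robot.hand_in(): hands the job in; it is judged then, once.
The state is a dict: "time": time; "qpos": joint angles; "qvel": joint speeds; "joint_efforts": joint torques, N m; "tool_pos": TCP position; "tool_rot": TCP orientation; "contact_force": force on the tool from outside, world axes, zero at the start; "torque": the same for the moment, N m; "opening": finger opening in m; "grip_force": force on a finger pad.
Only numpy, scipy, OpenCV 4.12 (cv2) and the standard library are available. Lean on these libraries where they do the work, as an engineer would, in place of code of your own. Each camera call takes 0.05 s, during which the arm holds its last target. There are 200 camera calls.

## Working session

There is one attempt and no reset: what is moved stays moved. The work goes in short steps, Python scripts to look and compute and a tool call to move; the robot and the scene stay as the last step left them, time stands still between calls to the robot, and variables do not carry over. Pictures are saved under pics/ and viewed, at most 10 in all, crops included, and the job is handed in when it is done.

Besides the shell and the picture viewer there is one more tool, called after "Request:" by a JSON object that holds its "op" and its "data", one argument or row to a line. step_arm: Moves the arm, as the interface text tells. Its arguments: {"type":"object","properties":{"increments":{"type":"array"},"newtons":{"type":"number"}},"required":["increments"]}

```bash
mkdir -p pics; ls; cat > h.py <<'E'
import numpy as np, cv2
from cell import robot, viewer
from scipy.spatial.transform import Rotation as R
def snap(name,fn=None):
    P=viewer.camera_params(name); im=viewer.read_camera(name)
    if fn: cv2.imwrite('pics/'+fn+'.png',im[:,:,::-1])
    return im,P
def ray(P,u,v):
    K=P['K']; d=np.array([(u-K[0][2])/K[0][0],(v-K[1][2])/K[1][1]]); s=d.copy()
    for _ in range(20): s=d/(1+P['k1']*(s@s))
    T=np.array(P['T']); return T[:3,3],T[:3,:3]@np.array([s[0],s[1],1])
def onz(P,u,v,z):
    o,d=ray(P,u,v); return o+d*(z-o[2])/d[2]
def proj(P,p):
    T=np.array(P['T']); c=T[:3,:3].T@(np.array(p)-T[:3,3]); s=c[:2]/c[2]; s=s*(1+P['k1']*(s@s)); K=P['K']
    return np.array([s[0]*K[0][0]+K[0][2],s[1]*K[1][1]+K[1][2]])
def delta(pos,yaw=None,rpy=None):
    "tool-frame shift in cm and turn in deg from the current pose to pos / yaw of the tool y..."
    s=robot.observe(); A=R.from_euler('xyz',s['tool_rot'])
    d=A.inv().apply(np.array(pos)-s['tool_pos'])*100
    w=None if rpy is None else np.degrees((A.inv()*R.from_euler('xyz',rpy)).as_rotvec())
    return d.round(2),w
E
python3 - <<'E'
from h import *
a,P=snap('top','top0'); b,Q=snap('scene','sc0')
for p in(P,Q): print(np.round(p['K'],1).tolist(),p['k1'],np.round(p['T'],3).tolist())
print(robot.observe())
E
```

```text
pics
[[429.7, 0.0, 315.3], [0.0, 429.7, 202.8], [0.0, 0.0, 1.0]] -0.0891013337679731 [[-0.002, -0.992, 0.124, 0.454], [-1.0, 0.002, -0.001, -0.029], [0.001, -0.124, -0.992, 1.005], [0.0, 0.0, 0.0, 1.0]]
[[434.1, 0.0, 325.0], [0.0, 434.1, 194.5], [0.0, 0.0, 1.0]] -7.218213878779824e-05 [[-0.87, 0.348, -0.349, 0.908], [0.492, 0.638, -0.592, 0.523], [0.017, -0.687, -0.726, 0.759], [0.0, 0.0, 0.0, 1.0]]
{'time': 0.1, 'qpos': array([-1.30900256e+00,  3.42626558e-01,  1.52490588e+00, -1.46368269e-05,
        1.27540769e+00, -1.45996550e-01]), 'qvel': array([ 0.00235626, -0.00256309, -0.0015746 ,  0.00199111,  0.00110935,
        0.00263301]), 'joint_efforts': array([ 3.46598266e-03, -4.32000089e+01, -2.44695979e+01,  7.19426712e-02,
        5.25610533e-02, -4.29287070e-05]), 'tool_pos': array([ 0.20811877, -0.48155298,  0.19673369]), 'tool_rot': array([-3.14025748e+00, -1.82179898e-04,  4.07794462e-01]), 'contact_force': array([-0.17011327, -1.2255691 , -0.12544583]), 'torque': array([-0.01384511, -0.0032671 , -0.01003838]), 'grip_force': 0.0, 'opening': 0.09210550259731182}
```

View pics/top0.png

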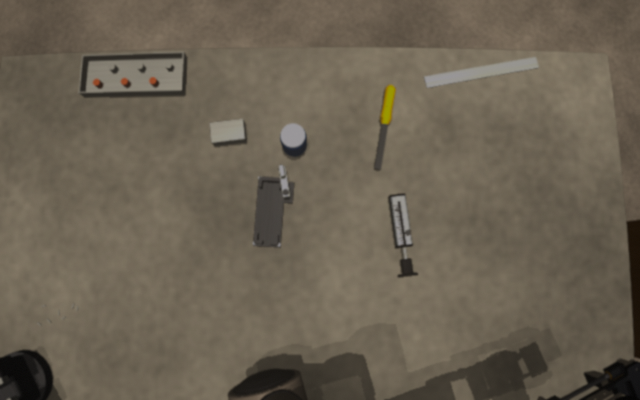

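View pics/sc0.png

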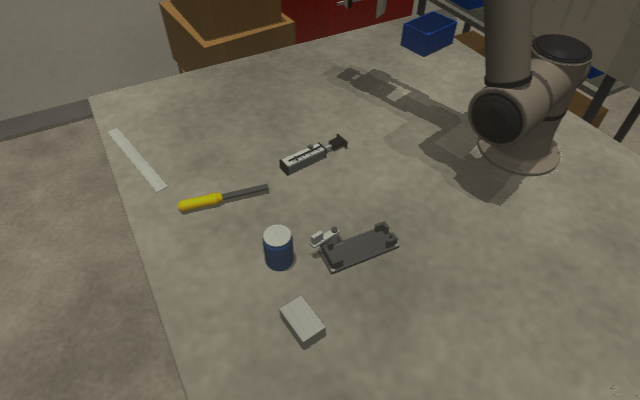

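Top view: gauge box centred at about (401,221), handle at (406,268) towards the base. The cradle is at (269,212), turnbutton pivot near (287,193) with its arm to (282,167). The tin (292,138) stands near the turnbutton.

```bash
python3 - <<'E'
from h import *
im=cv2.imread('pics/top0.png'); P=viewer.camera_params('top')
g=cv2.cvtColor(im,cv2.COLOR_BGR2GRAY)
def rect(x0,y0,x1,y1,m,z,n):
    m=m[y0:y1,x0:x1].astype('uint8'); k,l,st,c=cv2.connectedComponentsWithStats(m); i=1+st[1:,4].argmax()
    ys,xs=np.where(l==i); pts=np.array([onz(P,x+x0,y+y0,z)[:2] for x,y in zip(xs,ys)])*1000
    r=cv2.minAreaRect(pts.astype('float32')); v=np.linalg.eigh(np.cov(pts.T))[1][:,1]
    print(n,len(xs),'c',np.round(r[0],1),np.round(r[1],1),r[2],'pca',pts.mean(0).round(1),np.degrees(np.arctan2(v[1],v[0])).round(1))
rect(375,180,430,290,g<62,0.02,'gauge dark')
rect(380,185,420,255,g>150,0.028,'scale')
rect(235,160,310,260,g<80,0.01,'cradle')
rect(260,150,305,205,g>140,0.046,'button')
for n,u,v,z in [('rear',398,195,.028),('front',403.5,247,.028),('handle',405.5,268,.014),('cr fl',254,245,.03),('cr fr',280,246,.03),('cr rl',262,178,.03),('cr rr',284,178,.03),('tin',292.5,132,.085)]: print(n,onz(P,u,v,z).round(4))
big=np.hstack([cv2.resize(im[150:260,225:335],None,fx=3.6,fy=3.6,interpolation=2),cv2.resize(im[180:290,350:460],None,fx=3.6,fy=3.6,interpolation=2)]); cv2.imwrite('pics/c1.png',big)
E
```

```text
gauge dark 205 c [ 428.3 -239.3] [41.5 38.5] 89.59758758544922 pca [ 427.8 -237.7] -173.3
scale 28 c [ 543.4 -235.5] [46.4  3.2] 6.116118907928467 pca [ 542.4 -235.5] -173.1
cradle 1951 c [557.7  67.1] [ 85.4 163.7] 85.68022155761719 pca [558.5  75.4] 173.6
button 39 c [618.4  40.2] [20.6  9.1] 0.47179141640663147 pca [618.5  40.1] -175.6
rear [ 0.5942 -0.2212  0.028 ]
front [ 0.4748 -0.2309  0.028 ]
handle [ 0.427  -0.2373  0.014 ]
cr fl [0.4802 0.1084 0.03  ]
cr fr [0.4779 0.0494 0.03  ]
cr rl [0.6341 0.0922 0.03  ]
cr rr [0.6339 0.0414 0.03  ]
tin [0.727  0.0195 0.085 ]
```

View pics/c1.png

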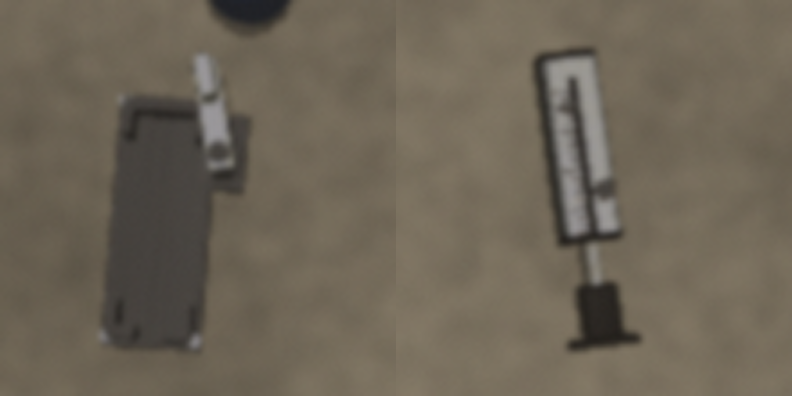

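The crops show the gauge's pointer near the rear, the rider at about (602,187) on its +y side, and the handle towards the base. The cradle is seen from above, its front at the bottom, the button parked pointing away. Next I go above the gauge.

```bash
python3 - <<'E'
from h import *
P=viewer.camera_params('wrist'); s=robot.observe(); A=R.from_euler('xyz',s['tool_rot'])
T=np.array(P['T']); print(np.array(P['K']).tolist(),P['k1']); print('cam in tool',A.inv().apply(T[:3,3]-s['tool_pos']).round(4), (A.inv().as_matrix()@T[:3,:3]).round(3).tolist())
print(delta([.53,-.23,.19],rpy=[np.pi,0,.1]))
t=viewer.camera_params('top')
print(onz(t,269.4,211.4,.02))
c=lambda x,y:onz(t,225+x/3.6,150+y/3.6,.03)[:2]
print(c(103,340),c(198,345),c(122,97))
E
```

```text
[[348.2462222521295, 0.0, 320.1243740979679], [0.0, 348.2462222521295, 195.35441045594342], [0.0, 0.0, 1.0]] -0.014994985739591495
cam in tool [ 0.077  -0.0008 -0.1874] [[0.001, -0.959, -0.283], [1.0, 0.0, 0.001], [-0.0, -0.283, 0.959]]
(array([ 39.52, -10.33,   0.69]), array([-7.75012974e-02,  1.41750728e-03,  1.76353279e+01]))
[0.55766549 0.07529527 0.02      ]
[0.48141187 0.10931162] [0.47827432 0.04943052] [0.6365918  0.09947453]
```

Request:
{"op": "step_arm", "data": {
  "increments": [
    {"delta_pos":[6,-1.6,0],"dr":[0,0,4],"fingers":-1},
    {"delta_pos":[12,-3.1,0],"dr":[0,0,8],"fingers":-1},
    {"delta_pos":[18,-4.7,0],"dr":[0,0,12],"fingers":-1},
    {"delta_pos":[24,-6.3,0],"dr":[0,0,15],"fingers":-1},
    {"delta_pos":[29,-7.6,0],"dr":[0,0,17.6],"fingers":-1}
  ]
}}

```text
time: 0.72
tool_pos: [0.4457, -0.2953, 0.1971]
tool_rot: [-3.141, 0.0, 0.1]
contact_force: [-0.3, -1.0, -0.9]
opening: 0.0921
grip_force: 0.0
```

```bash
python3 - <<'E'
from h import *
print(delta([.53,-.228,.17],rpy=[np.pi,0,.1]))
E
```

```text
(array([ 9.06, -5.86,  2.71]), array([-0.0203958 ,  0.01640591, -0.00565081]))
```

Request:
{"op": "step_arm", "data": {
  "increments": [
    {"delta_pos":[4.5,-2.9,1],"dr":[0,0,0],"fingers":-1},
    {"delta_pos":[9.1,-5.9,2],"dr":[0,0,0],"fingers":-1},
    {"delta_pos":[9.1,-5.9,2.7],"dr":[0,0,0],"fingers":-1},
    {"delta_pos":[9.1,-5.9,2.7],"dr":[0,0,0],"fingers":-1},
    {"delta_pos":[9.1,-5.9,2.7],"dr":[0,0,0],"fingers":-1}
  ]
}}

```text
time: 1.35
tool_pos: [0.5282, -0.2304, 0.1706]
tool_rot: [3.141, 0.0, 0.099]
contact_force: [0.5, -0.1, -0.2]
opening: 0.0918
grip_force: 0.0
```

```bash
python3 - <<'E'
from h import *
snap('wrist','w1'); print(robot.observe()['tool_pos'])
E
```

```text
[ 0.52826615 -0.23048222  0.17081189]
```

View pics/w1.png

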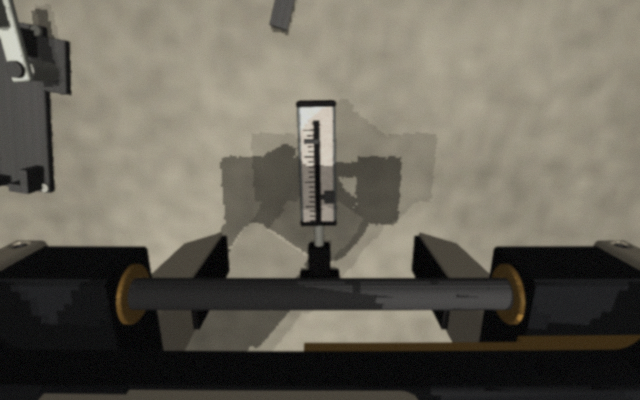

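Wrist view: the gauge top spans (297,101) to (336,225), rider at (329,196), pointer at about (316,124). The cradle's corner is at left.

```bash
python3 - <<'E'
from h import *
im=cv2.imread('pics/w1.png'); P=viewer.camera_params('wrist')
q=[(296.5,101),(336,101),(300.5,225.5),(337,225)]
p=[onz(P,u,v,.028)[:2] for u,v in q]
for x in p: print(x.round(4))
print('c',np.mean(p,0).round(4),'len',np.linalg.norm(p[0]-p[2]),'wid',np.linalg.norm(p[0]-p[1]))
d=(p[2]+p[3]-p[0]-p[1]); yaw=np.degrees(np.arctan2(d[1],d[0])); print(yaw)
c=np.mean(p,0)
print(delta([c[0],c[1],.10],rpy=[np.pi,0,np.radians(yaw%180)]))
g=cv2.cvtColor(im,cv2.COLOR_BGR2GRAY)
for r in range(95,232,5): print(r,g[r,292:342:2].tolist())
E
```

```text
[ 0.5953 -0.2013]
[ 0.5989 -0.2374]
[ 0.4741 -0.2152]
[ 0.4783 -0.252 ]
c [ 0.5367 -0.2265] len 0.12204293483596577 wid 0.03620408194350491
-173.2960083455423
(array([ 0.87, -0.32,  7.08]), array([ 0.03222239, -0.02088949, -1.04294031]))
95 [157, 160, 157, 161, 160, 165, 163, 165, 166, 166, 165, 164, 166, 163, 163, 160, 158, 158, 155, 157, 157, 154, 150, 149, 146]
100 [161, 162, 154, 127, 97, 98, 97, 97, 98, 94, 93, 87, 87, 87, 86, 84, 84, 77, 76, 71, 80, 107, 140, 147, 136]
105 [168, 157, 87, 28, 32, 39, 39, 39, 41, 41, 43, 48, 48, 52, 52, 51, 48, 49, 54, 53, 42, 43, 110, 136, 136]
110 [165, 164, 139, 130, 195, 213, 212, 211, 213, 211, 213, 214, 209, 212, 204, 199, 198, 197, 196, 198, 158, 99, 125, 133, 135]
115 [164, 160, 135, 120, 178, 212, 212, 213, 212, 210, 211, 205, 202, 201, 200, 201, 200, 198, 197, 199, 170, 99, 124, 135, 134]
120 [165, 162, 138, 122, 177, 213, 214, 211, 200, 196, 180, 134, 129, 139, 188, 199, 200, 201, 202, 202, 160, 100, 126, 136, 136]
125 [159, 158, 143, 116, 174, 211, 205, 200, 202, 198, 161, 57, 27, 58, 163, 195, 202, 199, 203, 200, 165, 105, 128, 137, 
[... 1767 characters left out ...]
 38, 38, 48, 64, 74, 73]
205 [92, 92, 95, 92, 73, 83, 116, 106, 102, 101, 100, 87, 26, 13, 54, 122, 132, 129, 124, 122, 110, 73, 69, 87, 91]
210 [93, 94, 95, 93, 82, 99, 144, 148, 138, 117, 106, 86, 35, 8, 52, 131, 149, 153, 152, 151, 132, 81, 72, 87, 90]
215 [97, 98, 97, 97, 85, 93, 143, 150, 152, 126, 117, 101, 40, 20, 59, 136, 152, 150, 149, 147, 139, 86, 74, 86, 88]
220 [94, 94, 95, 96, 72, 74, 137, 142, 134, 108, 84, 76, 29, 14, 47, 118, 131, 127, 130, 129, 118, 66, 60, 90, 91]
225 [92, 91, 94, 94, 77, 42, 40, 39, 41, 40, 41, 42, 46, 59, 58, 49, 46, 53, 52, 53, 53, 53, 73, 89, 93]
230 [92, 93, 93, 88, 89, 92, 90, 90, 92, 87, 88, 83, 106, 118, 106, 94, 92, 96, 98, 97, 94, 92, 95, 92, 92]
```

Request:
{"op": "step_arm", "data": {
  "increments": [
    {"delta_pos":[0.4,-0.3,5],"dr":[0,0,-1],"fingers":-1},
    {"delta_pos":[0.4,-0.3,10],"dr":[0,0,-1],"fingers":-1},
    {"delta_pos":[0.4,-0.3,14],"dr":[0,0,-1],"fingers":-1},
    {"delta_pos":[0.4,-0.3,16.7],"dr":[0,0,-1],"fingers":-1},
    {"delta_pos":[0.4,-0.3,16.7],"dr":[0,0,-1],"fingers":-1}
  ]
}}

```text
time: 2.02
tool_pos: [0.5309, -0.2262, 0.002]
tool_rot: [-3.139, 0.003, 0.117]
contact_force: [-1.0, -0.2, -0.2]
opening: 0.092
grip_force: 0.0
```

Request:
{"op": "step_arm", "data": {
  "increments": [
    {"delta_pos":[0,0,0],"dr":[0,0,0],"fingers":0.3},
    {"delta_pos":[0,0,0],"dr":[0,0,0],"fingers":0.6},
    {"delta_pos":[0,0,0],"dr":[0,0,0],"fingers":1},
    {"delta_pos":[0,0,0],"dr":[0,0,0],"fingers":1},
    {"delta_pos":[0,0,0],"dr":[0,0,0],"fingers":1}
  ],
  "newtons": 35
}}

```text
time: 2.65
tool_pos: [0.5327, -0.226, 0.0035]
tool_rot: [3.141, -0.0, 0.118]
contact_force: [-0.3, 0.6, -0.2]
opening: 0.0463
grip_force: 0.0
```

Request:
{"op": "step_arm", "data": {
  "increments": [
    {"delta_pos":[0,0,0],"dr":[0,0,0],"fingers":1},
    {"delta_pos":[0,0,0],"dr":[0,0,0],"fingers":1},
    {"delta_pos":[0,0,0],"dr":[0,0,0],"fingers":1},
    {"delta_pos":[0,0,-1],"dr":[0,0,0],"fingers":1},
    {"delta_pos":[0,0,-3],"dr":[0,0,0],"fingers":1}
  ]
}}

```text
time: 3.28
tool_pos: [0.5321, -0.2257, 0.0335]
tool_rot: [-3.141, 0.001, 0.118]
contact_force: [-0.1, -0.3, -0.2]
opening: 0.0006
grip_force: 0.0
```

```bash
python3 - <<'E'
from h import *
print(delta([.551,.078,.14],rpy=[np.pi,0,np.radians(-3.5)]))
E
```

```text
(array([  5.44, -29.95, -10.63]), array([-0.04180406,  0.07455929, 10.26261943]))
```

Request:
{"op": "step_arm", "data": {
  "increments": [
    {"delta_pos":[0,0,-5],"dr":[0,0,0],"fingers":1},
    {"delta_pos":[0,0,-10],"dr":[0,0,0],"fingers":1},
    {"delta_pos":[0,0,-13],"dr":[0,0,0],"fingers":0},
    {"delta_pos":[0,0,-13],"dr":[0,0,0],"fingers":-1},
    {"delta_pos":[0,0,-13],"dr":[0,0,0],"fingers":-1}
  ]
}}

```text
time: 3.9
tool_pos: [0.5321, -0.2257, 0.1628]
tool_rot: [-3.141, 0.001, 0.118]
contact_force: [0.1, -0.2, 0.1]
opening: 0.0258
grip_force: 0.0
```

```bash
python3 - <<'E'
from h import *
a,_=snap('wrist'); b,_=snap('scene'); cv2.imwrite('pics/ws.png',cv2.resize(np.vstack([a,b])[:,:,::-1],(480,600)))
cv2.imwrite('pics/w2.png',a[:,:,::-1])
E
```

```text
(no output)
```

View pics/ws.png

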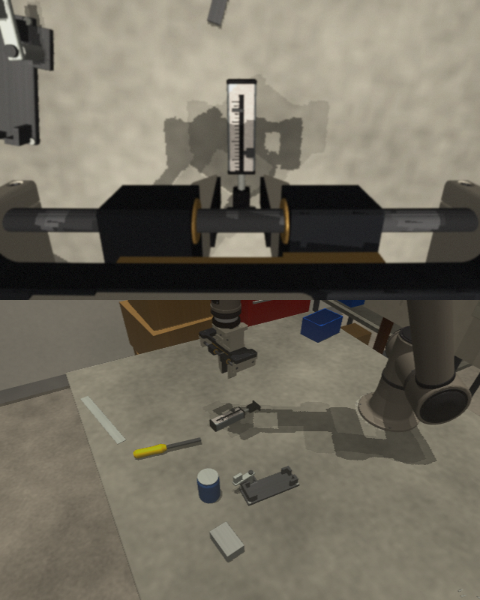

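The gauge has not moved and the fingers shut empty. I check where the TCP projects in each view against the visible fingertips.

```bash
python3 - <<'E'
from h import *
s=robot.observe(); tc=s['tool_pos']; print(tc,s['opening'])
ims=[]
for n in('scene','top','wrist'):
    im,P=snap(n); im=im[:,:,::-1].copy()
    for p,c in((tc,(0,0,255)),([.5367,-.2265,.028],(0,255,0)),([tc[0],tc[1],0],(255,0,0))):
        u=proj(P,p); print(n,u.round(1)); cv2.circle(im,tuple(int(round(x)) for x in u),2,c,-1)
    u=proj(P,[.535,-.226,.08]).astype(int); x=min(max(u[0]-100,0),440);y=min(max(u[1]-100,0),200)
    ims.append(cv2.resize(im[y:y+200,x:x+200],(400,400)) if n!='wrist' else im)
cv2.imwrite('pics/dbg.png',np.hstack(ims[:2]))
E
```

```text
[ 0.53185209 -0.22555633  0.16197365] 0.03380242934367847
scene [302.9 109.2]
scene [302.1 153.2]
scene [304.2 161. ]
top [413.9 216.5]
top [400.9 219.9]
top [398.2 222.9]
wrist [321.4 231.3]
wrist [322.6 172.2]
wrist [321.  170.7]
```

View pics/dbg.png

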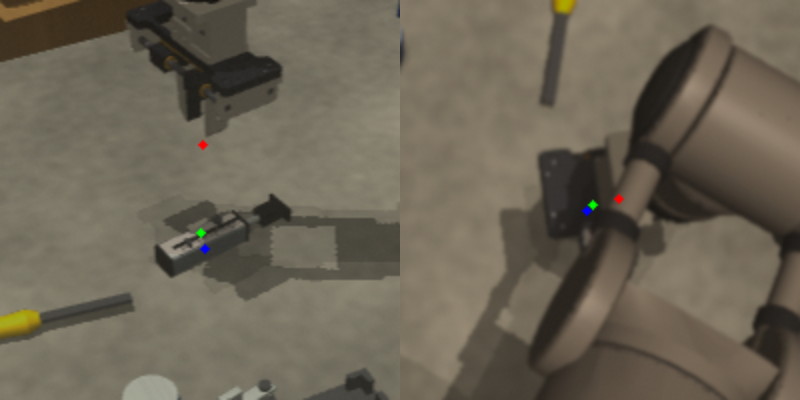

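```bash
python3 - <<'E'
from h import *
print(robot.grip_depth,[x for x in dir(robot) if x[0]!='_'])
s=robot.observe(); print(s['tool_pos'],s['opening'])
im,P=snap('wrist'); g=cv2.cvtColor(im,cv2.COLOR_RGB2GRAY); cv2.imwrite('pics/w3.png',cv2.resize(im[150:350,220:420,::-1],(600,600),interpolation=2))
E
```

```text
-0.0188 ['IKError', 'grip_depth', 'hand_in', 'observe']
[ 0.53217403 -0.2257281   0.16225255] 0.04578209922262392
```

View pics/w3.png

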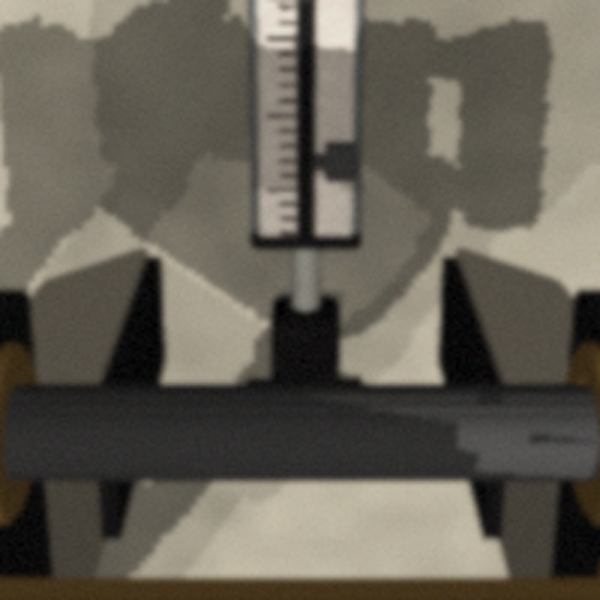

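The visible fingertips sit about 30 mm behind the reported TCP (depth 0.170 m rather than 0.2015 m), so the fingers closed just above the gauge. I redo the grasp 28 mm lower, watching the force.

Request:
{"op": "step_arm", "data": {
  "increments": [
    {"delta_pos":[0,0.1,3],"dr":[0,0,0],"fingers":-1},
    {"delta_pos":[0,0.1,6],"dr":[0,0,0],"fingers":-1},
    {"delta_pos":[0,0.1,9],"dr":[0,0,0],"fingers":-1},
    {"delta_pos":[0,0.1,12],"dr":[0,0,0],"fingers":-0.6},
    {"delta_pos":[0,0.1,15.5],"dr":[0,0,0],"fingers":-0.4}
  ]
}}

```text
time: 4.82
tool_pos: [0.5329, -0.2271, 0.0073]
tool_rot: [3.141, -0.0, 0.118]
contact_force: [-0.4, -0.2, -0.3]
opening: 0.0691
grip_force: 0.0
```

Request:
{"op": "step_arm", "data": {
  "increments": [
    {"delta_pos":[0,0,1.0],"dr":[0,0,0],"fingers":-0.4},
    {"delta_pos":[0,0,2.0],"dr":[0,0,0],"fingers":-0.2},
    {"delta_pos":[0,0,2.5],"dr":[0,0,0],"fingers":-0.1},
    {"delta_pos":[0,0,2.8],"dr":[0,0,0],"fingers":-0.1},
    {"delta_pos":[0,0,3.0],"dr":[0,0,0],"fingers":-0.1}
  ]
}}

```text
time: 5.45
tool_pos: [0.5331, -0.2272, -0.0212]
tool_rot: [3.141, -0.001, 0.118]
contact_force: [0.9, 0.3, -0.5]
opening: 0.0505
grip_force: 0.0
```

Request:
{"op": "step_arm", "data": {
  "increments": [
    {"delta_pos":[0,0,0.3],"dr":[0,0,0],"fingers":0.2},
    {"delta_pos":[0,0,0.3],"dr":[0,0,0],"fingers":0.5},
    {"delta_pos":[0,0,0.3],"dr":[0,0,0],"fingers":1},
    {"delta_pos":[0,0,0.3],"dr":[0,0,0],"fingers":1},
    {"delta_pos":[0,0,0.3],"dr":[0,0,0],"fingers":1}
  ],
  "newtons": 35
}}

```text
time: 6.08
tool_pos: [0.5326, -0.2269, -0.0247]
tool_rot: [-3.142, 0.0, 0.118]
contact_force: [-0.5, -0.4, -2.2]
opening: 0.0358
grip_force: 35.0
```

```bash
python3 - <<'E'
from h import *
print(delta([.535,-.06,.10],rpy=[np.pi,0,np.radians(-3.5)]))
E
```

```text
(array([  2.2 , -16.55, -12.47]), array([-3.05506358e-04,  7.97679109e-03,  1.02645182e+01]))
```

Request:
{"op": "step_arm", "data": {
  "increments": [
    {"delta_pos":[0,0,-2],"dr":[0,0,0],"fingers":1},
    {"delta_pos":[0,0,-5],"dr":[0,0,0],"fingers":1},
    {"delta_pos":[0.5,-4,-8],"dr":[0,0,2],"fingers":1},
    {"delta_pos":[1,-8,-10.5],"dr":[0,0,5],"fingers":1},
    {"delta_pos":[1.6,-12,-12.5],"dr":[0,0,8],"fingers":1}
  ]
}}

```text
time: 6.7
tool_pos: [0.5343, -0.1048, 0.1011]
tool_rot: [3.142, -0.0, -0.024]
contact_force: [0.8, -0.4, -4.0]
opening: 0.0356
grip_force: 35.0
```

```bash
python3 - <<'E'
from h import *
print(robot.observe()['opening'],delta([.535,-.06,.10],rpy=[np.pi,0,np.radians(-3.5)]))
E
```

```text
0.03564732669037187 (array([-0.04, -4.48,  0.11]), array([ 1.07388665e-03, -1.96583799e-02,  2.13429474e+00]))
```

Request:
{"op": "step_arm", "data": {
  "increments": [
    {"delta_pos":[0,-2.5,0],"dr":[0,0,1.5],"fingers":1},
    {"delta_pos":[0,-4.5,0],"dr":[0,0,2.1],"fingers":1},
    {"delta_pos":[0,-4.5,0],"dr":[0,0,2.1],"fingers":1},
    {"delta_pos":[0,-4.5,0],"dr":[0,0,2.1],"fingers":1},
    {"delta_pos":[0,-4.5,0],"dr":[0,0,2.1],"fingers":1}
  ]
}}

```text
time: 7.32
tool_pos: [0.5354, -0.0617, 0.1001]
tool_rot: [3.141, 0.0, -0.059]
contact_force: [0.4, 0.3, -4.1]
opening: 0.0356
grip_force: 35.0
```

```bash
python3 - <<'E'
from h import *
a,_=snap('wrist','w4'); print(robot.observe()['tool_pos'],robot.observe()['tool_rot'])
E
```

```text
[ 0.53540277 -0.06169648  0.10016912] [ 3.14142641e+00  1.44079037e-04 -5.91446306e-02]
```

View pics/w4.png

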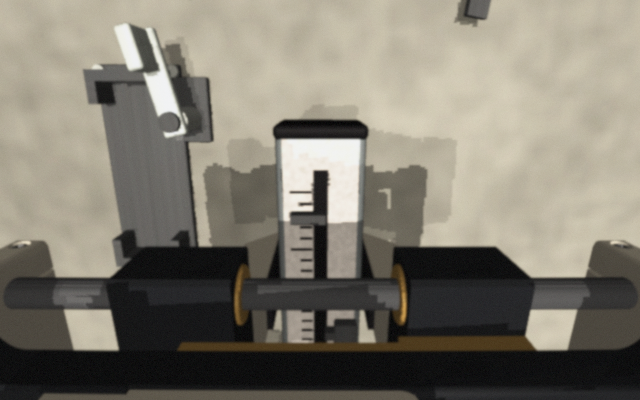

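Wrist view: the held gauge fills (275..367, 121..340), square in the fingers. The cradle bed lies between columns ~105-190 at rows 100-245, the rear wall at row ~70, the button's pivot at (171,122). I read the edges from profiles.

```bash
python3 - <<'E'
from h import *
g=cv2.cvtColor(cv2.imread('pics/w4.png'),cv2.COLOR_BGR2GRAY)
for r in (85,95,110,125,145,160,175,190,205,220,230,236,242): print(r,80,g[r,80:230:2].tolist())
for r in (140,160,180,200,220,235): print(r,264,g[r,264:380:2].tolist())
for c in (285,320,350): print('col',c,g[112:150,c].tolist())
for c in (92,110,120,130,186): print('col',c,g[58:112:2,c].tolist())
E
```

```text
85 80 [174, 175, 162, 116, 103, 101, 104, 84, 33, 25, 26, 28, 24, 26, 25, 24, 58, 81, 94, 96, 98, 104, 100, 96, 73, 71, 86, 87, 87, 86, 86, 88, 87, 132, 223, 240, 241, 242, 241, 241, 242, 242, 242, 242, 235, 192, 102, 58, 51, 52, 51, 50, 51, 53, 80, 89, 93, 106, 110, 109, 110, 106, 107, 79, 56, 148, 180, 181, 181, 185, 184, 185, 187, 188, 188]
95 80 [174, 175, 174, 155, 111, 104, 100, 101, 73, 34, 22, 26, 23, 22, 24, 26, 28, 74, 96, 104, 103, 103, 106, 104, 101, 104, 106, 109, 104, 103, 105, 103, 102, 106, 114, 165, 234, 240, 241, 241, 243, 243, 242, 243, 242, 241, 228, 156, 79, 52, 49, 49, 51, 51, 51, 53, 81, 91, 98, 102, 107, 111, 111, 96, 52, 125, 181, 185, 184, 186, 186, 189, 191, 189, 186]
110 80 [175, 178, 173, 176, 176, 176, 175, 178, 176, 176, 171, 128, 105, 104, 106, 102, 106, 104, 108, 106, 105, 107, 102, 104, 103, 103, 104, 110, 106, 105, 105, 105, 105, 104, 111, 107, 110, 123, 206, 239, 241, 241, 241, 238, 233, 235, 239, 242, 237, 190, 102, 77, 73, 70, 71, 70, 69, 71, 72, 81, 91, 99, 107, 103, 78, 55, 155, 183, 184, 183, 182, 184, 185, 185, 188]
125 80 [175, 176, 176, 177
[... 5928 characters left out ...]
42, 240, 241, 242, 241]
col 92 [179, 181, 184, 183, 198, 194, 114, 100, 100, 101, 101, 101, 104, 102, 101, 100, 100, 104, 101, 100, 99, 98, 105, 145, 175, 174, 175]
col 110 [174, 173, 170, 121, 101, 102, 103, 100, 100, 101, 102, 85, 38, 28, 25, 26, 27, 24, 25, 26, 26, 28, 30, 58, 88, 104, 102]
col 120 [182, 182, 178, 129, 102, 105, 103, 103, 101, 101, 100, 85, 59, 89, 102, 105, 104, 103, 102, 105, 104, 107, 107, 106, 106, 107, 105]
col 130 [240, 241, 241, 240, 239, 230, 171, 106, 103, 102, 104, 90, 60, 63, 88, 104, 105, 102, 100, 101, 101, 102, 104, 102, 104, 104, 103]
col 186 [164, 161, 163, 155, 148, 147, 130, 112, 95, 77, 64, 63, 59, 52, 53, 52, 52, 51, 53, 51, 48, 51, 53, 52, 59, 72, 70]
```

```bash
python3 - <<'E'
from h import *
P=viewer.camera_params('wrist'); s=robot.observe()
w=lambda L,z:np.array([onz(P,u,v,z)[:2] for u,v in L])
A=w([(104.3,125),(107.5,145),(110,160),(112.6,175),(115,190),(117.5,205),(120,220)],.008)
B=w([(185.3,145),(187,160),(188.6,175),(190.3,190),(191.6,205),(193.2,220),(194.4,230)],.008)
r=w([(120,85),(130,85.5)],.008); f=w([(130,229.5),(182,229.5)],.008)
yaws=[]
for L in(A,B):
    k=np.polyfit(L[:,0],L[:,1],1); print('edge',k, 'res',np.abs(np.polyval(k,L[:,0])-L[:,1]).max()); yaws.append(np.arctan(k[0])); 
yaw=np.mean(yaws); print('yaw',np.degrees(yaws))
ex=-np.array([np.cos(yaw),np.sin(yaw)]); ey=np.array([-ex[1],ex[0]])
print('y',(A@ey).mean(),(B@ey).mean(),'width',(B@ey).mean()-(A@ey).mean()); yc=((A@ey).mean()+(B@ey).mean())/2
print('x from rear',r@ex+.069,'front',f@ex-.053); xc=((r@ex+.069).mean()+(f@ex-.053).mean())/2
c=xc*ex+yc*ey; print('cradle',c)
pv=onz(P,171,122,.046)[:2]-c; print('pivot in cradle',pv@ex,pv@ey)
# gauge in hand: top at tips(z tcp+.03)-.005+.028
zt=s['tool_pos'][2]+.0247+.028; print('zt',zt)
L=w([(275.7,140),(275.5,160),(277,180)],zt);Rr=w([(365.5,140),(364.5,160),(363.5,180)],zt)
print('gauge L/R',L,Rr,'width',np.linalg.norm(L-Rr,axis=1))
re=w([(285,138),(320,138),(350,138)],zt); print('rear',re)
rr=w([(320,119.5)],zt-.028);print(rr)
t=np.array(s['tool_pos'][:2]); th=s['tool_rot'][2]
ax=-np.array([np.cos(th),np.sin(th)]); ay=np.array([-ax[1],ax[0]])
print('rel to tool: rear x',(re-t)@ax,'L',(L-t)@ay,'R',(Rr-t)@ay)
E
```

```text
edge [-0.06370739  0.14533537] res 7.778091901580741e-05
edge [-0.06239795  0.08127135] res 0.00015219491297622373
yaw [-3.64523841 -3.57051012]
y -0.14468322432036665 -0.0814635728954698 width 0.06321965142489686
x from rear [-0.55135404 -0.5509791 ] front [-0.55391639 -0.55416927]
cradle [0.55862493 0.07807517]
pivot in cradle -0.042830936797820726 0.038010513033532686
zt 0.15286911604116912
gauge L/R [[ 0.59552013 -0.04716683]
 [ 0.58774776 -0.04635351]
 [ 0.57967976 -0.0461877 ]] [[ 0.59348838 -0.08172419]
 [ 0.58570004 -0.08115856]
 [ 0.57765543 -0.08057601]] width [0.03461704 0.03486524 0.03444785]
rear [[ 0.59607217 -0.05081273]
 [ 0.59527827 -0.06425801]
 [ 0.59460303 -0.07578358]]
[[ 0.60022878 -0.06455554]]
rel to tool: rear x [-0.05991997 -0.05992221 -0.05992943] L [-0.0180578  -0.01841027 -0.01809888] R [0.01655924 0.01645497 0.01634896]
```

```bash
python3 - <<'E'
from h import *
print(delta([.5546,.0776,.03],rpy=[np.pi,0,-.063]))
E
```

```text
(array([  1.09, -14.02,   7.01]), array([0.00954069, 0.00823675, 0.22089708]))
```

Request:
{"op": "step_arm", "data": {
  "increments": [
    {"delta_pos":[0.3,-4,0],"dr":[0,0,0.2],"fingers":1},
    {"delta_pos":[0.7,-9,0],"dr":[0,0,0.2],"fingers":1},
    {"delta_pos":[1.1,-13,1],"dr":[0,0,0.2],"fingers":1},
    {"delta_pos":[1.1,-14,4],"dr":[0,0,0.2],"fingers":1},
    {"delta_pos":[1.1,-14,6],"dr":[0,0,0.2],"fingers":1}
  ]
}}

```text
time: 8.0
tool_pos: [0.5542, 0.0789, 0.039]
tool_rot: [3.141, 0.001, -0.061]
contact_force: [0.7, -0.5, -3.9]
opening: 0.0358
grip_force: 35.0
```

Request:
{"op": "step_arm", "data": {
  "increments": [
    {"delta_pos":[0,0,0.5],"dr":[0,0,0],"fingers":1},
    {"delta_pos":[0,0,1],"dr":[0,0,0],"fingers":1},
    {"delta_pos":[0,0,1.5],"dr":[0,0,0],"fingers":1},
    {"delta_pos":[0,0,1.5],"dr":[0,0,0],"fingers":1},
    {"delta_pos":[0,0,1.5],"dr":[0,0,0],"fingers":1}
  ]
}}

```text
time: 8.62
tool_pos: [0.5549, 0.0781, 0.0257]
tool_rot: [3.142, -0.001, -0.062]
contact_force: [0.6, -0.0, -3.3]
opening: 0.0358
grip_force: 35.0
```

```bash
python3 - <<'E'
from h import *
a,_=snap('wrist','w5'); print(robot.observe()['tool_pos'],robot.observe()['tool_rot'])
E
```

```text
[0.55484459 0.07815279 0.02570011] [ 3.14155751e+00 -7.53598090e-04 -6.17691211e-02]
```

View pics/w5.png

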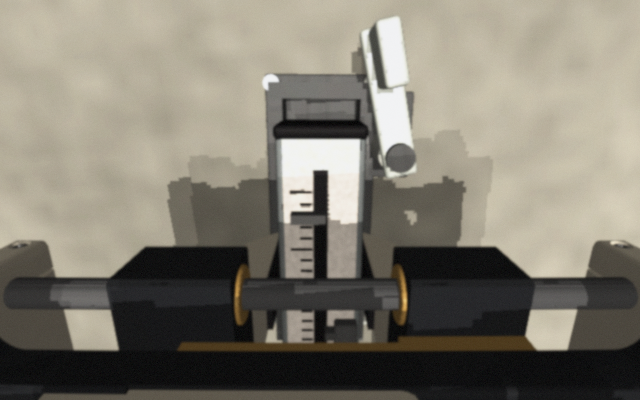

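Looks aligned: cheek inner edges at columns ~284/360 (rows 98-120), gauge edges 275/366. I check the number.

```bash
python3 - <<'E'
from h import *
g=cv2.cvtColor(cv2.imread('pics/w5.png'),cv2.COLOR_BGR2GRAY); P=viewer.camera_params('wrist'); s=robot.observe()
for r in(90,104,110,116): print(r,g[r,260:380:2].tolist())
for c in (300,320,340): print(c,g[70:130,c].tolist())
th=s['tool_rot'][2]; ax=-np.array([np.cos(th),np.sin(th)]); ay=np.array([-ax[1],ax[0]]); t=s['tool_pos'][:2]
for u,v,z in((284,108,.03),(360,108,.03),(275.5,160,s['tool_pos'][2]+.0527),(364.7,160,s['tool_pos'][2]+.0527),(320,98,.03)):
    d=onz(P,u,v,z)[:2]-t; print(u,v,(d@ax*1000).round(1),(d@ay*1000).round(1))
E
```

```text
90 [185, 183, 164, 153, 144, 120, 118, 117, 117, 118, 118, 117, 118, 120, 118, 118, 121, 118, 119, 119, 119, 118, 120, 119, 120, 120, 121, 119, 117, 120, 122, 119, 119, 117, 119, 117, 119, 115, 118, 119, 119, 120, 120, 119, 119, 119, 118, 120, 120, 121, 117, 117, 116, 95, 74, 146, 223, 241, 228, 197]
104 [185, 180, 176, 123, 114, 120, 121, 121, 121, 119, 117, 68, 29, 72, 93, 109, 117, 119, 116, 118, 115, 113, 117, 108, 105, 109, 119, 118, 119, 117, 111, 115, 113, 111, 114, 117, 119, 120, 117, 118, 119, 115, 119, 118, 118, 120, 116, 97, 49, 30, 77, 115, 121, 115, 81, 68, 122, 209, 240, 242]
110 [185, 181, 177, 123, 115, 113, 113, 116, 112, 112, 110, 75, 34, 69, 102, 109, 118, 117, 113, 116, 116, 115, 114, 111, 113, 115, 120, 117, 115, 117, 113, 114, 118, 111, 113, 118, 119, 118, 118, 118, 115, 113, 116, 119, 119, 118, 118, 96, 48, 31, 81, 113, 112, 109, 78, 69, 81, 164, 217, 240]
116 [182, 181, 178, 128, 114, 116, 115, 118, 117, 117, 115, 78, 31, 67, 106, 113, 117, 114, 101, 98, 100, 99, 99, 95, 95, 101, 100, 101, 99, 99, 99, 100, 98, 95, 95, 98, 101, 102, 101, 101, 103, 104, 105, 99,
[... 334 characters left out ...]
 14, 12, 15, 26, 26, 35, 42]
320 [180, 182, 179, 163, 122, 101, 109, 118, 117, 115, 116, 119, 120, 120, 121, 120, 121, 122, 121, 122, 122, 119, 119, 120, 122, 120, 120, 116, 102, 82, 70, 74, 85, 102, 111, 114, 116, 117, 115, 113, 113, 115, 108, 101, 98, 98, 99, 96, 92, 67, 37, 17, 6, 10, 13, 16, 22, 28, 36, 39]
340 [183, 180, 177, 163, 133, 110, 112, 118, 121, 122, 122, 120, 121, 118, 118, 120, 120, 119, 118, 119, 119, 121, 121, 119, 119, 122, 117, 115, 101, 84, 82, 98, 114, 118, 119, 123, 118, 121, 120, 117, 115, 107, 101, 102, 102, 101, 103, 101, 92, 68, 38, 14, 9, 9, 12, 17, 22, 28, 32, 42]
284 108 -69.2 -19.4
360 108 -69.2 19.5
275.5 160 -51.3 -18.4
364.7 160 -51.3 16.5
320 98 -74.1 -1.0
```

Request:
{"op": "step_arm", "data": {
  "increments": [
    {"delta_pos":[0,0.05,1],"dr":[0,0,0],"fingers":1},
    {"delta_pos":[0,0.05,2],"dr":[0,0,0],"fingers":1},
    {"delta_pos":[0,0.05,3],"dr":[0,0,0],"fingers":1},
    {"delta_pos":[0,0.05,3.6],"dr":[0,0,0],"fingers":1},
    {"delta_pos":[0,0.05,3.9],"dr":[0,0,0],"fingers":1}
  ]
}}

```text
time: 9.3
tool_pos: [0.5543, 0.0777, -0.0143]
tool_rot: [3.141, 0.001, -0.062]
contact_force: [0.6, 0.3, -3.4]
opening: 0.0359
grip_force: 35.0
```

Request:
{"op": "step_arm", "data": {
  "increments": [
    {"delta_pos":[0,0,0.1],"dr":[0,0,0],"fingers":1},
    {"delta_pos":[0,0,0.2],"dr":[0,0,0],"fingers":1},
    {"delta_pos":[0,0,0.3],"dr":[0,0,0],"fingers":1},
    {"delta_pos":[0,0,0.3],"dr":[0,0,0],"fingers":1},
    {"delta_pos":[0,0,0.3],"dr":[0,0,0],"fingers":1}
  ]
}}

```text
time: 9.93
tool_pos: [0.5546, 0.0777, -0.0166]
tool_rot: [3.141, -0.0, -0.062]
contact_force: [-0.2, 0.6, -2.8]
opening: 0.0359
grip_force: 35.0
```

Request:
{"op": "step_arm", "data": {
  "increments": [
    {"delta_pos":[0,0,0.05],"dr":[0,0,0],"fingers":0},
    {"delta_pos":[0,0,0],"dr":[0,0,0],"fingers":-0.3},
    {"delta_pos":[0,0,0],"dr":[0,0,0],"fingers":-0.3},
    {"delta_pos":[0,0,0],"dr":[0,0,0],"fingers":-0.3},
    {"delta_pos":[0,0,0],"dr":[0,0,0],"fingers":-0.3}
  ]
}}

```text
time: 10.55
tool_pos: [0.5546, 0.0777, -0.0166]
tool_rot: [3.142, -0.0, -0.062]
contact_force: [0.6, 0.0, -0.0]
opening: 0.0597
grip_force: 0.0
```

Request:
{"op": "step_arm", "data": {
  "increments": [
    {"delta_pos":[0,0,-1],"dr":[0,0,0],"fingers":-0.3},
    {"delta_pos":[0,0,-3],"dr":[0,0,0],"fingers":-0.3},
    {"delta_pos":[0,0,-6],"dr":[0,0,0],"fingers":-0.3},
    {"delta_pos":[0,0,-11],"dr":[0,0,0],"fingers":-0.3},
    {"delta_pos":[0,0,-11],"dr":[0,0,0],"fingers":-0.3}
  ]
}}

```text
time: 11.18
tool_pos: [0.5574, 0.0778, 0.098]
tool_rot: [-3.141, -0.009, -0.062]
contact_force: [-0.4, -0.7, 0.0]
opening: 0.0596
grip_force: 0.0
```

```bash
python3 - <<'E'
from h import *
P=viewer.camera_params('wrist'); a,_=snap('wrist','w6'); print(robot.observe()['tool_pos'])
m=(a.min(2)>205).astype('uint8'); k,l,st,c=cv2.connectedComponentsWithStats(m)
for i in range(1,k):
    if st[i,4]>60: print(st[i],c[i].round(1))
print([proj(P,p).round(1).tolist() for p in ([.5546,.0777,.036],)])
E
```

```text
[0.55588509 0.07776576 0.09573168]
[358  49  20  45 582] [367.5  70.9]
[278  85  11  10  67] [282.3  88.7]
[356  90  29  49 832] [370.1 114.5]
[ 300  124   42   57 1595] [322.2 147. ]
[[321.7, 203.7]]
```

```bash
python3 - <<'E'
from h import *
a=cv2.imread('pics/w6.png'); P=viewer.camera_params('wrist'); g=cv2.cvtColor(a,cv2.COLOR_BGR2GRAY)
for r in range(40,170,6): print(r,g[r,340:400:2].tolist())
s=robot.observe(); print(s['qpos'].round(3))
pv=np.array([.5981,.0373])
for u,v,z in((367.5,70.9,.07),(367.5,70.9,.06),(361,52,.07),(375,52,.07)):
    d=onz(P,u,v,z)[:2]; print(d.round(4),np.linalg.norm(d-pv).round(4),np.degrees(np.arctan2(*(d-pv)[::-1])).round(1))
print(proj(P,[*pv,.046]))
for ang in(0,5,10): print(ang,[proj(P,[pv[0]+.046*np.cos(np.radians(ang)),pv[1]+.046*np.sin(np.radians(ang)),z]).round(0).tolist() for z in (.046,.07)])
E
```

```text
40 [177, 175, 174, 174, 178, 180, 178, 176, 175, 177, 172, 173, 173, 171, 170, 167, 171, 168, 169, 166, 168, 167, 169, 169, 168, 171, 172, 172, 170, 168]
46 [172, 173, 174, 177, 176, 177, 177, 177, 176, 173, 171, 171, 168, 168, 166, 168, 167, 167, 169, 167, 167, 170, 171, 170, 174, 177, 175, 176, 175, 177]
52 [173, 176, 174, 176, 176, 178, 176, 169, 169, 217, 232, 235, 236, 238, 238, 235, 195, 166, 172, 170, 173, 173, 173, 175, 177, 177, 179, 177, 177, 179]
58 [176, 176, 175, 168, 193, 231, 193, 93, 114, 212, 236, 238, 239, 238, 237, 238, 223, 173, 174, 175, 176, 177, 180, 179, 180, 181, 180, 181, 179, 180]
64 [180, 180, 182, 174, 152, 211, 198, 120, 76, 155, 227, 237, 238, 238, 239, 239, 235, 193, 173, 176, 179, 177, 179, 180, 181, 182, 181, 180, 180, 183]
70 [180, 152, 119, 114, 108, 175, 220, 181, 92, 100, 194, 235, 239, 238, 238, 239, 237, 219, 177, 178, 182, 181, 180, 183, 182, 184, 181, 180, 183, 180]
76 [178, 177, 135, 116, 116, 130, 207, 231, 154, 75, 147, 228, 238, 238, 238, 238, 238, 235, 199, 181, 185, 182, 184, 185, 184, 182, 180, 183, 180, 182]
82 [177, 170, 136, 113, 11
[... 1800 characters left out ...]
, 102, 115, 111, 112, 100, 69, 65, 70, 139, 215, 223, 218, 202, 179, 173, 187, 198, 183, 171, 159, 154, 155, 154, 154, 154]
160 [228, 155, 100, 93, 97, 98, 96, 96, 98, 90, 91, 108, 111, 111, 108, 107, 104, 103, 104, 104, 107, 109, 117, 143, 151, 154, 155, 152, 152, 154]
166 [226, 158, 105, 95, 95, 97, 97, 97, 95, 93, 120, 141, 138, 140, 139, 139, 137, 138, 138, 133, 130, 130, 131, 130, 134, 149, 153, 151, 151, 154]
[ 0.002  0.503  1.57  -0.     1.064  1.635]
[0.6431 0.0458] 0.0458 10.7
[0.6436 0.0445] 0.0461 8.9
[0.6535 0.0492] 0.0567 12.2
[0.6531 0.0412] 0.0551 4.1
[376.95059066 142.16925576]
0 [[376.0, 71.0], [382.0, 68.0]]
5 [[370.0, 72.0], [375.0, 69.0]]
10 [[363.0, 73.0], [368.0, 70.0]]
```

```bash
python3 - <<'E'
from h import *
print(delta([.6433,.0456,.022],rpy=[np.pi,0,np.radians(10.4)]))
E
```

```text
(array([8.89, 2.67, 7.42]), array([  0.01819199,  -0.27970346, -13.93397363]))
```

Request:
{"op": "step_arm", "data": {
  "increments": [
    {"delta_pos":[4.5,1.3,0],"dr":[0,0,-7],"fingers":0},
    {"delta_pos":[8.9,2.7,0],"dr":[0,0,-14],"fingers":0},
    {"delta_pos":[8.9,2.7,3],"dr":[0,0,-14],"fingers":0},
    {"delta_pos":[8.9,2.7,6],"dr":[0,0,-14],"fingers":0},
    {"delta_pos":[8.9,2.7,7.2],"dr":[0,0,-14],"fingers":0}
  ]
}}

```text
time: 11.85
tool_pos: [0.6396, 0.0453, 0.0182]
tool_rot: [-3.14, 0.005, 0.183]
contact_force: [-0.3, 0.2, 0.5]
opening: 0.0456
grip_force: 0.0
```

Request:
{"op": "step_arm", "data": {
  "increments": [
    {"delta_pos":[0,0,0],"dr":[0,0,0],"fingers":0.5},
    {"delta_pos":[0,0,0],"dr":[0,0,0],"fingers":1},
    {"delta_pos":[0,0,0],"dr":[0,0,0],"fingers":1},
    {"delta_pos":[0,0,0],"dr":[0,0,0],"fingers":1},
    {"delta_pos":[0,0,0],"dr":[0,0,0],"fingers":1}
  ],
  "newtons": 10
}}

```text
time: 12.48
tool_pos: [0.6423, 0.0452, 0.0222]
tool_rot: [3.141, -0.002, 0.183]
contact_force: [0.0, -0.8, 4.4]
opening: 0.01
grip_force: 10.0
```

```bash
python3 - <<'E'
from h import *
s=robot.observe(); th=s['tool_rot'][2]; print(s['tool_pos'],np.degrees(th),s['opening'],s['grip_force'])
A=R.from_euler('xyz',s['tool_rot']); pv=np.array([.5981,.0373])
a0=np.arctan2(*(s['tool_pos'][:2]-pv)[::-1]); r=np.linalg.norm(s['tool_pos'][:2]-pv); print(np.degrees(a0),r)
for d in range(8,81,8):
    a=a0+np.radians(d); p=np.array([*(pv+r*np.array([np.cos(a),np.sin(a)])),s['tool_pos'][2]])
    print(d,(A.inv().apply(p-s['tool_pos'])*100).round(2).tolist())
E
```

```text
[0.64228513 0.04515397 0.02217269] 10.473065786958124 0.009971891594240044 10.001487135887146
10.079132633204388 0.04487772509460257
8 [-0.04, -0.62, -0.0]
16 [-0.17, -1.24, -0.0]
24 [-0.38, -1.83, -0.0]
32 [-0.67, -2.38, -0.0]
40 [-1.03, -2.89, -0.0]
48 [-1.46, -3.35, -0.0]
56 [-1.95, -3.73, -0.01]
64 [-2.49, -4.05, -0.01]
72 [-3.07, -4.29, -0.01]
80 [-3.68, -4.44, -0.01]
```

Request:
{"op": "step_arm", "data": {
  "increments": [
    {"delta_pos":[0,-0.6,-0.1],"dr":[0,0,-8],"fingers":1},
    {"delta_pos":[-0.2,-1.2,-0.1],"dr":[0,0,-16],"fingers":1},
    {"delta_pos":[-0.4,-1.8,-0.1],"dr":[0,0,-24],"fingers":1},
    {"delta_pos":[-0.7,-2.4,-0.1],"dr":[0,0,-32],"fingers":1},
    {"delta_pos":[-1.0,-2.9,-0.1],"dr":[0,0,-40],"fingers":1}
  ]
}}

```text
time: 13.1
tool_pos: [0.6267, 0.0712, 0.0222]
tool_rot: [3.14, 0.001, 0.886]
contact_force: [-0.4, -4.9, -0.7]
opening: 0.0102
grip_force: 10.0
```

Request:
{"op": "step_arm", "data": {
  "increments": [
    {"delta_pos":[0,-0.6,0],"dr":[0,0,-8],"fingers":1},
    {"delta_pos":[-0.2,-1.2,0],"dr":[0,0,-16],"fingers":1},
    {"delta_pos":[-0.4,-1.8,0],"dr":[0,0,-24],"fingers":1},
    {"delta_pos":[-0.6,-2.3,0],"dr":[0,0,-31],"fingers":1},
    {"delta_pos":[-0.85,-2.65,0],"dr":[0,0,-36],"fingers":1}
  ]
}}

```text
time: 13.72
tool_pos: [0.6018, 0.0809, 0.0223]
tool_rot: [3.139, 0.002, 1.512]
contact_force: [12.8, -6.7, -6.3]
opening: 0.0099
grip_force: 10.0
```

```bash
python3 - <<'E'
from h import *
s=robot.observe(); print(s['tool_pos'],np.degrees(s['tool_rot']),s['contact_force'],s['torque'],s['opening'])
pv=np.array([.5981,.0373]); d=s['tool_pos'][:2]-pv; print(np.linalg.norm(d),np.degrees(np.arctan2(d[1],d[0])))
for a in(86.4,88): print(delta([*(pv+.0455*np.array([np.cos(np.radians(a)),np.sin(np.radians(a))])),s['tool_pos'][2]],rpy=[np.pi,0,np.radians(a)]))
E
```

```text
[0.60178283 0.0809232  0.02227788] [1.79853881e+02 1.00986561e-01 8.66569535e+01] [12.76459037 -6.66185218 -6.31101304] [-1.04190889 -2.18345255 -0.08796508] 0.009866936950160225
0.04377838659563304 85.17431838895033
(array([ 0.17, -0.09, -0.  ]), array([0.14634533, 0.10065869, 0.25708206]))
(array([ 0.17, -0.22, -0.  ]), array([ 0.14492884,  0.10269444, -1.34291666]))
```

Request:
{"op": "step_arm", "data": {
  "increments": [
    {"delta_pos":[0,0,0],"dr":[0,0,0],"fingers":1},
    {"delta_pos":[0,0,0],"dr":[0,0,0],"fingers":0.4},
    {"delta_pos":[0,0,0],"dr":[0,0,0],"fingers":0.2},
    {"delta_pos":[0,0,0],"dr":[0,0,0],"fingers":0.2},
    {"delta_pos":[0,0,0],"dr":[0,0,0],"fingers":0.2}
  ]
}}

```text
time: 14.35
tool_pos: [0.6007, 0.0824, 0.0223]
tool_rot: [-3.142, 0.0, 1.509]
contact_force: [0.2, -0.0, -0.4]
opening: 0.0362
grip_force: 0.0
```

```bash
python3 - <<'E'
from h import *
c=np.array([.5586,.0778]); yaw=-.0629; ex=-np.array([np.cos(yaw),np.sin(yaw)])
print(robot.observe()['contact_force'],delta([*(c+.095*ex),.13],rpy=[np.pi,0,yaw]))
E
```

```text
[ 0.15601829 -0.03076272 -0.44713343] (array([ -0.71, -13.67, -10.77]), array([5.77117332e-04, 2.30485816e-03, 9.00785871e+01]))
```

Request:
{"op": "step_arm", "data": {
  "increments": [
    {"delta_pos":[0,0,-4],"dr":[0,0,0],"fingers":0.2},
    {"delta_pos":[0,0,-8],"dr":[0,0,10],"fingers":0},
    {"delta_pos":[0,-3,-10.8],"dr":[0,0,20],"fingers":-0.3},
    {"delta_pos":[-0.3,-8,-10.8],"dr":[0,0,30],"fingers":-0.3},
    {"delta_pos":[-0.7,-13.7,-10.8],"dr":[0,0,40],"fingers":-0.3}
  ]
}}

```text
time: 14.98
tool_pos: [0.4625, 0.0838, 0.1306]
tool_rot: [3.141, -0.001, 0.805]
contact_force: [0.2, -0.0, 0.4]
opening: 0.0594
grip_force: 0.0
```

Request:
{"op": "step_arm", "data": {
  "increments": [
    {"delta_pos":[0,0,0],"dr":[0,0,10],"fingers":-0.3},
    {"delta_pos":[0,0,0],"dr":[0,0,20],"fingers":-0.3},
    {"delta_pos":[0,0,0],"dr":[0,0,30],"fingers":-0.3},
    {"delta_pos":[0,0,0],"dr":[0,0,40],"fingers":-0.3},
    {"delta_pos":[0,0,0],"dr":[0,0,50],"fingers":-0.3}
  ]
}}

```text
time: 15.6
tool_pos: [0.4635, 0.0838, 0.1304]
tool_rot: [3.142, -0.0, -0.067]
contact_force: [-0.6, 0.6, 0.0]
opening: 0.0595
grip_force: 0.0
```

```bash
python3 - <<'E'
from h import *
a,P=snap('wrist','w7'); s=robot.observe(); print(s['tool_pos'],s['tool_rot'],s['opening'])
g=cv2.cvtColor(a,cv2.COLOR_RGB2GRAY)
c=np.array([.5586,.0778]); yaw=-.0629; ex=-np.array([np.cos(yaw),np.sin(yaw)]); ey=np.array([-ex[1],ex[0]])
pj=lambda x,y,z:proj(P,[*(c+x*ex+y*ey),z]).round(0).tolist()
print('handle',pj(.105,0,.032),'front wall',pj(.073,0,.03),'button tip',pj(-.042,-.022,.046),'pointer home',pj(-.025,0,.042),'gauge front',pj(.061,0,.036))
E
```

```text
[0.46355063 0.08383132 0.13042592] [ 3.14158952e+00 -2.44348476e-04 -7.42603104e-02] 0.05966245085731841
handle [321.0, 198.0] front wall [321.0, 160.0] button tip [289.0, 3.0] pointer home [321.0, 30.0] gauge front [321.0, 147.0]
```

View pics/w7.png

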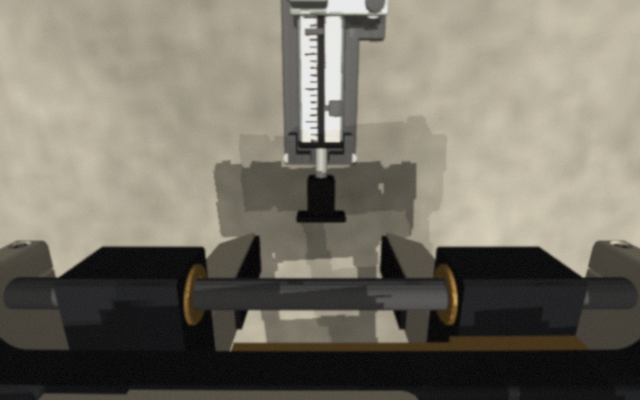

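The view shows the gauge seated and the button squarely across (edge at row ~14). The handle grip spans (307..335, 177..211) with its flange to row 222. The rider is at (336,106) and the pointer near (313,31).

```bash
python3 - <<'E'
from h import *
g=cv2.cvtColor(cv2.imread('pics/w7.png'),cv2.COLOR_BGR2GRAY); P=viewer.camera_params('wrist')
c=np.array([.5586,.0778]); yaw=-.0629; ex=-np.array([np.cos(yaw),np.sin(yaw)]); ey=np.array([-ex[1],ex[0]])
def cr(u,v,z): d=onz(P,u,v,z)[:2]-c; return (np.array([d@ex,d@ey])*1000).round(1)
print('handle',cr(307,195,.032),cr(335,195,.032),cr(321,177,.032),cr(321,211,.032),cr(321,222,.045))
for r in range(22,44,2): print(r,g[r,296:346:2].tolist())
for r in range(94,124,2): print(r,g[r,314:350:2].tolist())
print('col321',g[168:226,321].tolist())
print('ptr',cr(313,31,.042),'rider',cr(334,106,.042)); print(delta([*(c+.105*ex),-.018],rpy=[np.pi,0,yaw]))
print('button edge',cr(300,14,.046),cr(350,14,.046))
E
```

```text
handle [102.4 -12.2] [102.7  11.8] [86.7 -0. ] [117.   -0.4] [122.2  -0.4]
22 [74, 123, 184, 229, 233, 233, 233, 232, 231, 226, 171, 69, 49, 50, 106, 203, 232, 232, 233, 233, 233, 232, 217, 141, 91]
24 [72, 125, 184, 228, 234, 233, 229, 195, 176, 154, 129, 62, 49, 55, 133, 219, 232, 233, 233, 233, 234, 233, 216, 138, 89]
26 [75, 123, 181, 230, 233, 232, 228, 186, 159, 171, 136, 66, 53, 57, 139, 226, 233, 234, 234, 232, 233, 233, 217, 138, 90]
28 [88, 120, 183, 228, 215, 185, 178, 169, 168, 166, 139, 94, 88, 86, 145, 227, 233, 233, 233, 233, 233, 233, 220, 147, 91]
30 [97, 126, 185, 228, 194, 119, 111, 107, 110, 111, 107, 106, 105, 102, 147, 228, 234, 233, 233, 233, 233, 232, 223, 159, 101]
32 [99, 126, 189, 229, 193, 115, 105, 105, 107, 106, 103, 107, 107, 100, 147, 226, 233, 235, 233, 233, 234, 233, 222, 156, 103]
34 [98, 124, 189, 228, 200, 117, 108, 120, 128, 130, 111, 78, 72, 70, 144, 228, 233, 233, 233, 234, 233, 234, 222, 153, 101]
36 [100, 124, 192, 231, 228, 210, 207, 217, 220, 224, 184, 78, 49, 45, 133, 227, 234, 233, 233, 234, 234, 233, 220, 156, 102]
38 [98, 124, 190, 232,
[... 1423 characters left out ...]
 100, 103, 101]
118 [232, 206, 85, 45, 54, 150, 230, 234, 233, 232, 229, 227, 227, 189, 118, 101, 102, 103]
120 [213, 188, 83, 46, 53, 154, 230, 234, 234, 235, 235, 234, 231, 188, 116, 95, 102, 102]
122 [184, 166, 80, 46, 49, 153, 231, 235, 235, 234, 234, 234, 232, 189, 117, 96, 102, 104]
col321 [195, 193, 177, 145, 126, 118, 116, 115, 109, 88, 51, 21, 14, 12, 22, 16, 15, 11, 9, 12, 14, 14, 14, 13, 3, 12, 13, 13, 12, 12, 14, 10, 10, 13, 11, 12, 13, 7, 13, 16, 12, 15, 16, 16, 15, 7, 15, 5, 13, 11, 13, 14, 14, 24, 48, 72, 85, 86]
ptr [-24.7  -4.8] rider [28.4 10.5]
(array([-0.98,  0.02, 14.84]), array([ 2.59160344e-04, -1.39989655e-02, -6.50897859e-01]))
button edge [-35.3 -13.7] [-34.9  21.7]
```

Request:
{"op": "step_arm", "data": {
  "increments": [
    {"delta_pos":[-0.7,0,4],"dr":[0,0,-0.6],"fingers":-0.3},
    {"delta_pos":[-0.7,0,8],"dr":[0,0,-0.6],"fingers":-0.3},
    {"delta_pos":[-0.7,0,11.5],"dr":[0,0,-0.6],"fingers":-0.3},
    {"delta_pos":[-0.7,0,14],"dr":[0,0,-0.6],"fingers":-0.3},
    {"delta_pos":[-0.7,0,14.8],"dr":[0,0,-0.6],"fingers":-0.3}
  ]
}}

```text
time: 16.27
tool_pos: [0.4557, 0.0842, -0.0188]
tool_rot: [3.141, 0.002, -0.049]
contact_force: [0.1, -0.2, 0.2]
opening: 0.0598
grip_force: 0.0
```

Request:
{"op": "step_arm", "data": {
  "increments": [
    {"delta_pos":[0,0,0],"dr":[0,0,0],"fingers":0.2},
    {"delta_pos":[0,0,0],"dr":[0,0,0],"fingers":0.6},
    {"delta_pos":[0,0,0],"dr":[0,0,0],"fingers":1},
    {"delta_pos":[0,0,0],"dr":[0,0,0],"fingers":1},
    {"delta_pos":[0,0,0],"dr":[0,0,0],"fingers":1}
  ],
  "newtons": 40
}}

```text
time: 16.9
tool_pos: [0.4569, 0.0841, -0.0173]
tool_rot: [3.141, -0.001, -0.051]
contact_force: [-0.4, -0.5, 4.0]
opening: 0.0233
grip_force: 39.9
```

```bash
cat >> h.py <<'E'
CC=np.array([.5586,.0778]); YW=-.0629; EX=-np.array([np.cos(YW),np.sin(YW)]); EY=np.array([-EX[1],EX[0]])
def cr(P,u,v,z):
    d=onz(P,u,v,z)[:2]-CC; return (np.array([d@EX,d@EY])*1000).round(2)
def pc(P,x,y,z): return proj(P,[*(CC+(x*EX+y*EY)/1000),z])
E
python3 - <<'E'
from h import *
P=viewer.camera_params('wrist'); a,_=snap('wrist','w8'); s=robot.observe(); print(s['tool_pos'],s['opening'],s['grip_force'],s['contact_force'])
g=cv2.cvtColor(a,cv2.COLOR_RGB2GRAY)
u=pc(P,-25,-4.5,.042);v=pc(P,28.5,4.,.042); w=pc(P,28.5,10,.042); print(u,v,w)
for n,q in(('ptr',u),('tooth',v),('rider',w)):
    x=int(q[0]);y=int(q[1]); print(n,x-16,[ (r,g[r,x-16:x+17:4].tolist()) for r in range(max(0,y-24),y+26,2)])
E
```

```text
[ 0.45691533  0.08411302 -0.01729936] 0.023687153984763634 39.927247166633606 [-1.94574836 -1.29179109  4.13099431]
[313.4005242  -72.77872403] [336.18357896 102.35534757] [353.01308001 102.57816054]
ptr 297 []
tooth 320 [(78, [56, 59, 60, 228, 246, 246, 246, 245, 246]), (80, [57, 57, 59, 202, 247, 247, 246, 246, 245]), (82, [56, 57, 60, 178, 246, 246, 246, 245, 244]), (84, [56, 59, 63, 228, 246, 245, 246, 245, 244]), (86, [57, 58, 64, 239, 246, 246, 246, 246, 245]), (88, [57, 57, 65, 241, 246, 243, 235, 235, 233]), (90, [55, 56, 66, 244, 245, 180, 128, 127, 128]), (92, [56, 53, 65, 245, 245, 108, 125, 125, 125]), (94, [57, 58, 66, 245, 245, 101, 128, 131, 130]), (96, [57, 57, 67, 245, 245, 101, 129, 130, 131]), (98, [55, 53, 66, 244, 244, 97, 128, 126, 129]), (100, [55, 56, 74, 201, 180, 99, 129, 128, 129]), (102, [56, 55, 97, 126, 118, 105, 129, 129, 127]), (104, [56, 56, 99, 118, 122, 101, 127, 126, 129]), (106, [56, 57, 98, 123, 121, 106, 126, 124, 129]), (108, [60, 55, 99, 124, 122, 110, 126, 126, 128]), (110, [59, 58, 101, 127, 126, 109, 128, 125, 126]), (112, [54, 55, 91, 196,
[... 1027 characters left out ...]
0]), (102, [118, 113, 126, 126, 130, 129, 120, 100, 100]), (104, [122, 108, 128, 127, 130, 127, 124, 99, 100]), (106, [123, 116, 126, 124, 130, 126, 120, 99, 101]), (108, [120, 114, 125, 127, 129, 124, 119, 100, 101]), (110, [123, 113, 127, 124, 127, 125, 117, 101, 99]), (112, [181, 117, 127, 122, 127, 121, 116, 99, 99]), (114, [230, 110, 127, 122, 125, 121, 119, 98, 103]), (116, [232, 113, 125, 125, 126, 121, 118, 100, 102]), (118, [231, 114, 123, 122, 125, 119, 117, 100, 101]), (120, [234, 111, 122, 121, 123, 118, 117, 101, 105]), (122, [242, 126, 120, 116, 107, 105, 105, 108, 108]), (124, [245, 235, 233, 230, 179, 166, 181, 129, 109]), (126, [246, 245, 245, 245, 241, 240, 230, 144, 112])]
```

```bash
python3 - <<'E'
from h import *
# relative geometry of wrist cam from now
s=robot.observe(); P=viewer.camera_params('wrist'); A=np.eye(4); A[:3,:3]=R.from_euler('xyz',s['tool_rot']).as_matrix(); A[:3,3]=s['tool_pos']
rel=np.linalg.inv(A)@np.array(P['T'])
def PP(pos,rot):
    B=np.eye(4);B[:3,:3]=R.from_euler('xyz',rot).as_matrix();B[:3,3]=pos; Q=dict(P);Q['T']=B@rel; return Q
def edges(g,c0,c1,r0,r1):
    p=g[r0:r1,c0:c1].mean(1); d=np.gradient(cv2.GaussianBlur(p.reshape(-1,1),(1,3),0).ravel()); 
    def sub(i): 
        a,b,c=[abs(d[k]) for k in(i-1,i,i+1)]; return r0+i+.5*(a-c)/(a-2*b+c)
    return sub(1+d[1:-1].argmin()),sub(1+d[1:-1].argmax())
for f,pos,rot,z0,pc_,tc_,pr,tr,ends in (
 ('w1',[.52826615,-.23048222,.17081189],[np.pi,0,.099],0,(305,309),(321,323),(134,146),(188,206),(101.,225)),
 ('w2',[.5321,-.2257,.1625],[np.pi,0,.118],0,(305,309),(321,323),(120,160),(188,210),None),
 ('w7',[.46355063,.08383132,.13042592],[np.pi,0,-.0668],.008,(307,312),(325,329),(22,44),(99,118),None)):
    g=cv2.cvtColor(cv2.imread(f'pics/{f}.png'),cv2.COLOR_BGR2GRAY).astype(float)
    if f=='w1':
        for r in range(132,150): print(r,g[r,300:322:2].astype(int).tolist())
        for r in range(186,206): print(r,g[r,314:340:2].astype(int).tolist())
    Q=PP(pos,rot); e1=edges(g,*pc_,*pr); e2=edges(g,*tc_,*tr)
    X=[onz(Q,315,e,z0+.034)[:2] for e in (*e1,*e2)]; o=X[0]
    print(f,np.round(e1,1),np.round(e2,1),[round(1000*np.linalg.norm(x-o),1) for x in X],'cam above x-dist',(np.linalg.norm(Q['T'][:2,3]-o)*1000).round(0),'h',Q['T'][2,3].round(3))
    if ends: Y=[onz(Q,318,e,z0+.028)[:2] for e in ends]; print('rear,front to ptr edge',[round(1000*np.linalg.norm(y-o),1) for y in Y])
E
```

```text
132 [165, 197, 203, 205, 204, 196, 169, 71, 28, 62, 170]
133 [164, 197, 205, 203, 200, 194, 165, 65, 26, 60, 168]
134 [161, 197, 204, 194, 175, 172, 146, 55, 29, 62, 167]
135 [156, 196, 200, 181, 135, 130, 120, 47, 28, 63, 163]
136 [149, 194, 196, 181, 141, 144, 130, 54, 30, 61, 167]
137 [147, 191, 193, 189, 177, 175, 149, 56, 28, 64, 168]
138 [141, 190, 176, 171, 167, 169, 138, 56, 34, 65, 172]
139 [136, 186, 140, 116, 114, 112, 98, 56, 52, 71, 170]
140 [134, 186, 118, 78, 77, 76, 69, 66, 66, 75, 161]
141 [135, 182, 113, 73, 76, 71, 72, 73, 73, 72, 154]
142 [139, 185, 124, 84, 87, 85, 84, 74, 72, 66, 146]
143 [146, 189, 144, 127, 130, 130, 127, 77, 60, 56, 144]
144 [144, 194, 177, 171, 175, 169, 162, 83, 39, 48, 141]
145 [141, 194, 197, 192, 172, 164, 162, 79, 27, 41, 139]
146 [144, 199, 202, 195, 151, 135, 148, 76, 28, 41, 142]
147 [144, 198, 201, 196, 161, 154, 165, 87, 28, 44, 144]
148 [143, 196, 200, 200, 187, 188, 186, 97, 30, 48, 151]
149 [143, 196, 199, 201, 195, 197, 186, 96, 29, 48, 157]
186 [72, 18, 11, 64, 114, 122, 120, 113, 118, 106, 68, 62, 73]
187 [71, 15, 12, 62, 115
[... 845 characters left out ...]
7, 81]
202 [71, 25, 11, 53, 104, 81, 51, 51, 54, 50, 51, 70, 84]
203 [88, 29, 11, 52, 106, 97, 77, 79, 80, 75, 60, 72, 88]
204 [93, 27, 11, 55, 113, 117, 107, 111, 106, 98, 69, 73, 89]
205 [87, 26, 13, 54, 122, 132, 129, 124, 122, 110, 73, 69, 87]
w1 [138.8 143. ] [194.1 199. ] [np.float64(0.0), np.float64(3.9), np.float64(53.3), np.float64(58.3)] cam above x-dist 41.0 h 0.358
rear,front to ptr edge [np.float64(33.9), np.float64(87.8)]
w2 [154.  148.7] [190.9 196.9] [np.float64(0.0), np.float64(4.9), np.float64(35.0), np.float64(40.9)] cam above x-dist 54.0 h 0.35
w7 [28.4 34.9] [104.7 110.5] [np.float64(0.0), np.float64(4.4), np.float64(53.8), np.float64(58.1)] cam above x-dist 45.0 h 0.318
```

Request:
{"op": "step_arm", "data": {
  "increments": [
    {"delta_pos":[-0.4,0,0],"dr":[0,0,0],"fingers":1},
    {"delta_pos":[-1.0,0,0],"dr":[0,0,0],"fingers":1},
    {"delta_pos":[-1.7,0,0],"dr":[0,0,0],"fingers":1},
    {"delta_pos":[-2.4,0,0],"dr":[0,0,0],"fingers":1},
    {"delta_pos":[-3,0,0],"dr":[0,0,0],"fingers":1}
  ],
  "newtons": 55
}}

```text
time: 17.58
tool_pos: [0.4289, 0.0858, -0.0172]
tool_rot: [-3.141, -0.006, -0.051]
contact_force: [8.5, 1.2, -1.6]
opening: 0.0234
grip_force: 54.9
```

```bash
cat > m.py <<'E'
from h import *
P=viewer.camera_params('wrist'); s=robot.observe(); a,_=snap('wrist','wm%d'%(s['time']*100)); g=cv2.cvtColor(a,cv2.COLOR_RGB2GRAY)
print(s['tool_pos'],s['tool_rot'][2],s['contact_force'],s['opening'])
print('tool cradle x',(s['tool_pos'][:2]-CC)@EX*1000)
for f in('w8',None):
    h=cv2.imread('pics/w8.png',0) if f else g
    for c in (350,): print(f,c,list(zip(range(0,236,3),h[0:236:3,c].tolist())))
E
python3 m.py
```

```text
[ 0.42892032  0.08584953 -0.01722101] -0.05135550344993134 [ 8.54760084  1.19219    -1.64383218] 0.023384630406132256
tool cradle x 129.92921809116976
w8 350 [(0, 244), (3, 245), (6, 244), (9, 245), (12, 245), (15, 244), (18, 244), (21, 244), (24, 245), (27, 245), (30, 245), (33, 245), (36, 244), (39, 245), (42, 244), (45, 244), (48, 245), (51, 245), (54, 245), (57, 245), (60, 245), (63, 245), (66, 245), (69, 245), (72, 245), (75, 245), (78, 245), (81, 245), (84, 244), (87, 244), (90, 128), (93, 129), (96, 129), (99, 129), (102, 127), (105, 125), (108, 125), (111, 121), (114, 123), (117, 125), (120, 122), (123, 159), (126, 243), (129, 246), (132, 246), (135, 245), (138, 246), (141, 246), (144, 246), (147, 246), (150, 246), (153, 246), (156, 246), (159, 245), (162, 245), (165, 245), (168, 246), (171, 246), (174, 236), (177, 47), (180, 38), (183, 25), (186, 15), (189, 32), (192, 33), (195, 28), (198, 59), (201, 91), (204, 89), (207, 85), (210, 80), (213, 52), (216, 68), (219, 90), (222, 90), (225, 92), (228, 95), (231, 95), (234, 90)]
None 350 [(0, 242), (3, 243), (6, 243), (9, 242), (12, 241), (15, 242), (18, 242), (21, 226), (24, 113), (27, 120), (30, 121), (33, 121), (36, 122), (39, 122), (42, 124), (45, 123), (48, 122), (51, 124), (54, 122), (57, 103), (60, 99), (63, 216), (66, 243), (69, 244), (72, 244), (75, 243), (78, 243), (81, 243), (84, 243), (87, 243), (90, 243), (93, 243), (96, 243), (99, 244), (102, 244), (105, 243), (108, 243), (111, 244), (114, 244), (117, 240), (120, 59), (123, 42), (126, 39), (129, 24), (132, 34), (135, 110), (138, 112), (141, 113), (144, 114), (147, 111), (150, 111), (153, 112), (156, 172), (159, 172), (162, 156), (165, 152), (168, 153), (171, 153), (174, 156), (177, 157), (180, 160), (183, 161), (186, 163), (189, 159), (192, 106), (195, 91), (198, 92), (201, 91), (204, 91), (207, 91), (210, 90), (213, 93), (216, 90), (219, 94), (222, 94), (225, 96), (228, 95), (231, 99), (234, 87)]
```

```bash
cat > m.py <<'E'
from h import *
P=viewer.camera_params('wrist'); s=robot.observe(); a,_=snap('wrist','wm%d'%(s['time']*100)); g=cv2.cvtColor(a,cv2.COLOR_RGB2GRAY)
def edge(h): 
    p=h[:232,346:354].astype(float).mean(1); d=np.gradient(p); k=np.where((d<-40))[0].max(); k=k-3+d[k-3:k+2].argmin(); w=-d[k-2:k+3]; return (w*np.arange(k-2,k+3)).sum()/w.sum()
e0=edge(cv2.imread('pics/w8.png',0)); e=edge(g)
# reference pose of w8
B=np.eye(4);B[:3,:3]=R.from_euler('xyz',s['tool_rot']).as_matrix();B[:3,3]=s['tool_pos']; rel=np.linalg.inv(B)@np.array(P['T'])
B[:3,:3]=R.from_euler('xyz',[np.pi,-.0005,-.051]).as_matrix();B[:3,3]=[.45691533,.08411302,-.01729936]; Q=dict(P);Q['T']=B@rel
x0=cr(Q,350,e0,.036)[0]; x=cr(P,350,e,.036)[0]; t0=(B[:2,3]-CC)@EX*1000; t=(s['tool_pos'][:2]-CC)@EX*1000
print('rows',e0,e,'gauge front',x0,x,'tool',t0,t,'DRAW',(t-x)-(t0-x0)); print(s['contact_force'],s['opening'],s['tool_pos'],s['tool_rot'],s['time'])
E
python3 m.py
```

```text
rows 175.66584158415841 116.27420842299416 gauge front 56.59 62.85 tool 101.88041035766099 130.8553634693982 DRAW 22.71495311173723
[ 6.653726    1.24417691 -0.230009  ] 0.02381486271099311 [ 0.4279961   0.08590933 -0.01728986] [-3.1411717  -0.00447113 -0.0513004 ] 17.625
```

Request:
{"op": "step_arm", "data": {
  "increments": [
    {"delta_pos":[-0.6,0,0],"dr":[0,0,0],"fingers":1},
    {"delta_pos":[-1.2,0,0],"dr":[0,0,0],"fingers":1},
    {"delta_pos":[-1.8,0,0],"dr":[0,0,0],"fingers":1},
    {"delta_pos":[-2.3,0,0],"dr":[0,0,0],"fingers":1},
    {"delta_pos":[-2.6,0,0],"dr":[0,0,0],"fingers":1}
  ]
}}

```text
time: 18.3
tool_pos: [0.4046, 0.0873, -0.0171]
tool_rot: [-3.141, -0.008, -0.051]
contact_force: [13.1, 2.1, -5.5]
opening: 0.0238
grip_force: 54.9
```

```bash
sleep 0; python3 m.py; python3 m.py
```

```text
rows 175.66584158415841 49.16534229828851 gauge front 56.55 62.81 tool 101.88041035766099 154.29980739027178 DRAW 46.159397032610784
[13.13885976  2.11308049 -5.4832237 ] 0.0237512224748355 [ 0.40459124  0.08727529 -0.01711083] [-3.1407989  -0.00842073 -0.05142581] 18.3
rows 175.66584158415841 47.82239263803681 gauge front 56.57 62.74 tool 101.88041035766099 154.68073601666768 DRAW 46.63032565900668
[11.91762506  2.08170329 -5.26535422] 0.02356044454449261 [ 0.40421077  0.08729456 -0.01714146] [-3.14082576 -0.00799038 -0.05140951] 18.35
```

Request:
{"op": "step_arm", "data": {
  "increments": [
    {"delta_pos":[-0.3,0,0],"dr":[0,0,0],"fingers":1},
    {"delta_pos":[-0.6,0,0],"dr":[0,0,0],"fingers":1},
    {"delta_pos":[-0.75,0,0],"dr":[0,0,0],"fingers":1},
    {"delta_pos":[-0.75,0,0],"dr":[0,0,0],"fingers":1},
    {"delta_pos":[-0.75,0,0],"dr":[0,0,0],"fingers":1}
  ]
}}

```text
time: 19.02
tool_pos: [0.3978, 0.0877, -0.0171]
tool_rot: [-3.141, -0.009, -0.052]
contact_force: [14.5, 3.0, -6.5]
opening: 0.0234
grip_force: 54.9
```

```bash
python3 m.py
```

```text
rows 175.66584158415841 28.077720207253886 gauge front 56.59 62.71 tool 101.88041035766099 161.11856988274693 DRAW 53.11815952508593
[14.46345447  3.00714332 -6.5481443 ] 0.023427447456784798 [ 0.39778458  0.08768204 -0.01707467] [-3.14066378 -0.0093613  -0.05151075] 19.025
```

Request:
{"op": "step_arm", "data": {
  "increments": [
    {"delta_pos":[-0.1,0,0],"dr":[0,0,0],"fingers":1},
    {"delta_pos":[-0.1,0,0],"dr":[0,0,0],"fingers":1},
    {"delta_pos":[-0.1,0,0],"dr":[0,0,0],"fingers":1},
    {"delta_pos":[-0.1,0,0],"dr":[0,0,0],"fingers":1},
    {"delta_pos":[-0.1,0,0],"dr":[0,0,0],"fingers":1}
  ]
}}

```text
time: 19.7
tool_pos: [0.3969, 0.0877, -0.0171]
tool_rot: [-3.141, -0.01, -0.052]
contact_force: [14.2, 2.6, -6.9]
opening: 0.024
grip_force: 54.9
```

```bash
python3 m.py; python3 - <<'E'
from h import *
im,P=snap('scene','s9'); g=cv2.cvtColor(im,cv2.COLOR_RGB2GRAY)
for n,x,y in(('ptr home gone',-19,-4.5),('tooth',35.5,4),('rider',35.5,10),('ptr now',35.5,-4.5)):
    u=pc(P,x,y,.042); print(n,u.round(1))
u=pc(P,35.5,0,.042).astype(int); print(u-[16,14]); print(g[u[1]-14:u[1]+15,u[0]-16:u[0]+17])
E
```

```text
rows 175.66584158415841 25.33077866339669 gauge front 56.61 62.72 tool 101.88041035766099 162.01370217063064 DRAW 54.023291812969646
[14.15156542  2.60424496 -6.89442685] 0.023969977014101033 [ 0.39689059  0.0877284  -0.01708366] [-3.14066636 -0.00951432 -0.05150195] 19.7
ptr home gone [352.9 240.9]
tooth [373.6 229.3]
rider [372.2 227.3]
ptr now [375.7 232.1]
[358 216]
[[119 118 119 118 118 118 117 117 117 115 116 115 114 114 114 116 117 118
  117 117 117 118 116 114 113 111 112 111 112 113 114 115 117]
 [118 117 118 118 116 115 115 115 114 114 114 113 112 115 114 117 117 117
  117 116 117 115 116 114 114 114 114 113 114 113 114 114 115]
 [118 118 117 116 114 113 112 112 113 111 113 112 111 113 113 113 114 116
  117 115 115 115 117 116 115 115 115 113 113 112 113 113 114]
 [118 118 116 113 113 112 111 110 112 111 110 112 112 113 113 114 115 116
  114 115 115 114 116 117 117 116 115 115 114 114 112 114 114]
 [117 117 114 115 114 112 111 111 109 110 110 110 113 113 117 116 115 115
  114 115 114 116 117 118 118 117 112 110 115 115 114 115 112]
 [116 116 116 114 112 112 111 108 110 111 
[... 2546 characters left out ...]
9  70  74  74]
 [ 42  42  73  76  60 132 143 143 172 154 155 173 171 172 171 159 134 111
  103 102  92  75  59  58  58  56  58  58  59  67  76  73  74]
 [ 60  85  99 143 132 134 171 172 172 172 172 172 172 147 105  99 104  98
   83  67  59  59  58  56  57  57  56  56  49  57  71  68  58]
 [ 83 132 141 140 169 172 172 173 171 170 151 133 112  90 100  90  73  60
   56  58  57  59  57  56  56  57  56  53  48  49  49  45  44]
 [141 143 171 138 139 171 171 170 158 121  99 103  97  78  59  58  58  59
   59  58  58  58  56  58  59  58  57  51  45  44  47  44  44]
 [170 171 171 135 135 151 133 124 104  99  89  73  60  57  59  57  58  58
   59  58  55  57  56  59  58  56  56  50  44  45  45  44  45]]
```

Request:
{"op": "step_arm", "data": {
  "increments": [
    {"delta_pos":[0,0,0],"dr":[0,0,0],"fingers":1},
    {"delta_pos":[0,0,0],"dr":[0,0,0],"fingers":1},
    {"delta_pos":[0,0,0],"dr":[0,0,0],"fingers":1},
    {"delta_pos":[0,0,0],"dr":[0,0,0],"fingers":1},
    {"delta_pos":[0,0,0],"dr":[0,0,0],"fingers":1}
  ]
}}

```text
time: 20.42
tool_pos: [0.3969, 0.0877, -0.0171]
tool_rot: [-3.141, -0.009, -0.052]
contact_force: [14.0, 2.2, -6.4]
opening: 0.0236
grip_force: 54.9
```

Request:
{"op": "step_arm", "data": {
  "increments": [
    {"delta_pos":[0,0,0],"dr":[0,0,0],"fingers":1},
    {"delta_pos":[0,0,0],"dr":[0,0,0],"fingers":1},
    {"delta_pos":[0,0,0],"dr":[0,0,0],"fingers":1},
    {"delta_pos":[0,0,0],"dr":[0,0,0],"fingers":1},
    {"delta_pos":[0,0,0],"dr":[0,0,0],"fingers":1}
  ]
}}

```text
time: 21.05
tool_pos: [0.3969, 0.0877, -0.0171]
tool_rot: [-3.141, -0.009, -0.052]
contact_force: [13.6, 3.0, -6.6]
opening: 0.0232
grip_force: 54.9
```

Request:
{"op": "step_arm", "data": {
  "increments": [
    {"delta_pos":[0,0,0],"dr":[0,0,0],"fingers":1},
    {"delta_pos":[0,0,0],"dr":[0,0,0],"fingers":1},
    {"delta_pos":[0,0,0],"dr":[0,0,0],"fingers":1},
    {"delta_pos":[0,0,0],"dr":[0,0,0],"fingers":1},
    {"delta_pos":[0,0,0],"dr":[0,0,0],"fingers":1}
  ]
}}

```text
time: 21.68
tool_pos: [0.3968, 0.0877, -0.0171]
tool_rot: [-3.141, -0.009, -0.051]
contact_force: [14.7, 2.1, -6.8]
opening: 0.0235
grip_force: 54.9
```

Request:
{"op": "step_arm", "data": {
  "increments": [
    {"delta_pos":[0,0,0],"dr":[0,0,0],"fingers":1},
    {"delta_pos":[0,0,0],"dr":[0,0,0],"fingers":1},
    {"delta_pos":[0,0,0],"dr":[0,0,0],"fingers":1},
    {"delta_pos":[0,0,0],"dr":[0,0,0],"fingers":1},
    {"delta_pos":[0,0,0],"dr":[0,0,0],"fingers":1}
  ]
}}

```text
time: 22.3
tool_pos: [0.3969, 0.0877, -0.0171]
tool_rot: [-3.141, -0.009, -0.052]
contact_force: [13.2, 2.1, -7.1]
opening: 0.0232
grip_force: 54.9
```

```bash
python3 m.py
```

```text
rows 175.66584158415841 25.323844505662688 gauge front 56.59 62.72 tool 101.88041035766099 162.03915949944857 DRAW 54.028749141787586
[13.18258661  2.12164097 -7.13434813] 0.02315075149181616 [ 0.39686519  0.0877301  -0.01709574] [-3.14065732 -0.00944355 -0.05151627] 22.3
```

Request:
{"op": "step_arm", "data": {
  "increments": [
    {"delta_pos":[0.3,0,0],"dr":[0,0,0],"fingers":1},
    {"delta_pos":[0.7,0,0],"dr":[0,0,0],"fingers":1},
    {"delta_pos":[1.1,0,0],"dr":[0,0,0],"fingers":1},
    {"delta_pos":[1.5,0,0],"dr":[0,0,0],"fingers":1},
    {"delta_pos":[1.9,0,0],"dr":[0,0,0],"fingers":1}
  ]
}}

```text
time: 22.98
tool_pos: [0.4145, 0.0867, -0.0172]
tool_rot: [-3.141, -0.007, -0.051]
contact_force: [10.2, 0.4, -1.3]
opening: 0.0234
grip_force: 54.9
```

Request:
{"op": "step_arm", "data": {
  "increments": [
    {"delta_pos":[0.4,0,0],"dr":[0,0,0],"fingers":1},
    {"delta_pos":[0.8,0,0],"dr":[0,0,0],"fingers":1},
    {"delta_pos":[1.2,0,0],"dr":[0,0,0],"fingers":1},
    {"delta_pos":[1.6,0,0],"dr":[0,0,0],"fingers":1},
    {"delta_pos":[2.0,0,0],"dr":[0,0,0],"fingers":1}
  ]
}}

```text
time: 23.6
tool_pos: [0.4331, 0.0857, -0.0173]
tool_rot: [-3.141, -0.004, -0.051]
contact_force: [6.9, 0.8, 0.4]
opening: 0.0237
grip_force: 54.9
```

Request:
{"op": "step_arm", "data": {
  "increments": [
    {"delta_pos":[0.3,0,0],"dr":[0,0,0],"fingers":1},
    {"delta_pos":[0.6,0,0],"dr":[0,0,0],"fingers":1},
    {"delta_pos":[0.9,0,0],"dr":[0,0,0],"fingers":1},
    {"delta_pos":[1.1,0,0],"dr":[0,0,0],"fingers":1},
    {"delta_pos":[1.3,0,0],"dr":[0,0,0],"fingers":1}
  ]
}}

```text
time: 24.22
tool_pos: [0.4452, 0.0849, -0.0173]
tool_rot: [-3.141, -0.002, -0.051]
contact_force: [5.2, 1.4, 3.9]
opening: 0.0234
grip_force: 54.9
```

```bash
python3 m.py
```

```text
rows 175.66584158415841 162.0090766823161 gauge front 56.59 63.01 tool 101.88041035766099 113.64706011488225 DRAW 5.346649757221265
[5.15526995 1.42955026 3.90612987] 0.02342798734624693 [ 0.44517551  0.08490917 -0.01729405] [-3.14136898e+00 -2.49182687e-03 -5.13792840e-02] 24.225
```

Request:
{"op": "step_arm", "data": {
  "increments": [
    {"delta_pos":[0.15,0,0],"dr":[0,0,0],"fingers":1},
    {"delta_pos":[0.3,0,0],"dr":[0,0,0],"fingers":1},
    {"delta_pos":[0.45,0,0],"dr":[0,0,0],"fingers":1},
    {"delta_pos":[0.55,0,0],"dr":[0,0,0],"fingers":1},
    {"delta_pos":[0.6,0,0],"dr":[0,0,0],"fingers":1}
  ]
}}

```text
time: 24.9
tool_pos: [0.4505, 0.0846, -0.0174]
tool_rot: [-3.142, -0.001, -0.051]
contact_force: [2.2, 1.1, 6.0]
opening: 0.0236
grip_force: 54.9
```

```bash
python3 m.py
```

```text
rows 175.66584158415841 175.65286425902863 gauge front 56.57 63.02 tool 101.88041035766099 108.33085956145742 DRAW 0.0004492037964212159
[2.18789765 1.10938657 5.99250039] 0.023574542409350852 [ 0.45048127  0.08457611 -0.01737495] [-3.14154393e+00 -8.89649346e-04 -5.12881137e-02] 24.9
```

Request:
{"op": "step_arm", "data": {
  "increments": [
    {"delta_pos":[0.05,0,0],"dr":[0,0,0],"fingers":1},
    {"delta_pos":[0.1,0,0],"dr":[0,0,0],"fingers":1},
    {"delta_pos":[0.1,0,0],"dr":[0,0,0],"fingers":1},
    {"delta_pos":[0.1,0,0],"dr":[0,0,0],"fingers":1},
    {"delta_pos":[0.1,0,0],"dr":[0,0,0],"fingers":1}
  ]
}}

```text
time: 25.58
tool_pos: [0.4504, 0.0846, -0.0174]
tool_rot: [3.142, 0.001, -0.051]
contact_force: [1.8, 0.3, 9.7]
opening: 0.0238
grip_force: 54.9
```

Request:
{"op": "step_arm", "data": {
  "increments": [
    {"delta_pos":[0,0,0],"dr":[0,0,0],"fingers":0.2},
    {"delta_pos":[0,0,0],"dr":[0,0,0],"fingers":0},
    {"delta_pos":[0,0,0],"dr":[0,0,0],"fingers":-0.3},
    {"delta_pos":[0,0,0],"dr":[0,0,0],"fingers":-0.3},
    {"delta_pos":[0,0,0],"dr":[0,0,0],"fingers":-0.3}
  ]
}}

```text
time: 26.2
tool_pos: [0.451, 0.0844, -0.0178]
tool_rot: [3.141, 0.0, -0.051]
contact_force: [-0.4, -0.0, -0.1]
opening: 0.0593
grip_force: 0.0
```

Request:
{"op": "step_arm", "data": {
  "increments": [
    {"delta_pos":[0,0,-2],"dr":[0,0,0],"fingers":-0.3},
    {"delta_pos":[0,0,-5],"dr":[0,0,0],"fingers":-0.3},
    {"delta_pos":[0,0,-9],"dr":[0,0,0],"fingers":-0.3},
    {"delta_pos":[0,0,-13],"dr":[0,0,0],"fingers":-0.3},
    {"delta_pos":[0,0,-15],"dr":[0,0,0],"fingers":-0.3}
  ]
}}

```text
time: 26.82
tool_pos: [0.4519, 0.0845, 0.1345]
tool_rot: [-3.141, -0.003, -0.051]
contact_force: [-0.0, -0.6, -0.7]
opening: 0.0595
grip_force: 0.0
```

Request:
{"op": "step_arm", "data": {
  "increments": [
    {"delta_pos":[0,0,0],"dr":[0,0,0],"fingers":-0.3},
    {"delta_pos":[0,0,0],"dr":[0,0,0],"fingers":-0.3},
    {"delta_pos":[0,0,0],"dr":[0,0,0],"fingers":-0.3},
    {"delta_pos":[0,0,0],"dr":[0,0,0],"fingers":-0.3},
    {"delta_pos":[0,0,0],"dr":[0,0,0],"fingers":-0.3}
  ]
}}

```text
time: 27.45
tool_pos: [0.4509, 0.0844, 0.1319]
tool_rot: [3.141, 0.001, -0.051]
contact_force: [-0.7, 0.5, 0.7]
opening: 0.0596
grip_force: 0.0
```

```bash
python3 - <<'E'
from h import *
P=viewer.camera_params('wrist'); a,_=snap('wrist','wend'); g=cv2.cvtColor(a,cv2.COLOR_RGB2GRAY); s=robot.observe(); print(s['tool_pos'],s['contact_force'],s['opening'],s['time'])
u=pc(P,-18,-4.5,.042); v=pc(P,36,4,.042); print(u,v)
c=int(u[0])-2; print('ptr col',c,list(zip(range(0,60,2),g[0:60:2,c].tolist())))
c=int(v[0]); print('tooth col',c,list(zip(range(90,140,2),g[90:140:2,c].tolist())))
print('col321',list(zip(range(150,234,3),g[150:234:3,321].tolist())))
E
```

```text
[0.45099382 0.08446655 0.13200272] [-0.22676228  0.05588747 -0.06954023] 0.05951721425771789 27.5
[317.01478515  22.23427401] [327.38945897  99.26052383]
ptr col 315 [(0, 232), (2, 231), (4, 232), (6, 224), (8, 147), (10, 200), (12, 229), (14, 200), (16, 147), (18, 191), (20, 122), (22, 105), (24, 84), (26, 127), (28, 190), (30, 149), (32, 207), (34, 230), (36, 213), (38, 131), (40, 208), (42, 230), (44, 184), (46, 203), (48, 232), (50, 218), (52, 127), (54, 208), (56, 231), (58, 187)]
tooth col 327 [(90, 232), (92, 229), (94, 225), (96, 170), (98, 107), (100, 103), (102, 134), (104, 212), (106, 227), (108, 231), (110, 233), (112, 232), (114, 233), (116, 233), (118, 233), (120, 234), (122, 233), (124, 233), (126, 233), (128, 233), (130, 233), (132, 228), (134, 124), (136, 28), (138, 26)]
col321 [(150, 196), (153, 195), (156, 192), (159, 193), (162, 192), (165, 189), (168, 186), (171, 39), (174, 14), (177, 18), (180, 15), (183, 8), (186, 14), (189, 14), (192, 9), (195, 18), (198, 15), (201, 11), (204, 11), (207, 11), (210, 12), (213, 21), (216, 75), (219, 83), (222, 83), (225, 83), (228, 85), (231, 86)]
```

```bash
python3 -c "
from cell import robot
print(robot.hand_in())"
```

```text
the job is handed in; nothing more can be done
None
```

The job is handed in: I seated the gauge in the cradle, swung the turnbutton to its stop, drew the pointer level with the rider (about 54 mm), held it over 2 s and eased it fully home. By my image measurements the level was good to about 1–1.5 mm; I did not re-image the turnbutton, tin, block or file after the pull, and no verdict was shown.

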